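# Set out the dice carver's show case

## Robot

A 6-joint arm with a two-finger parallel gripper is mounted at the origin on the work surface. World frame = base frame: x ahead of the robot, y to its left, z up, the work surface at z = 0. Lengths are in m, angles in rad, forces in N, time in s.
With the tool pointing down it reaches from about 0.375 to 0.9 m from the base axis. Payload 3.1 kg.
Tool frame: the origin (TCP) lies at the very end of the fingers, on their centre line; the grasp point (between the pads) lies 19 mm behind it; z points along the fingers, y is the line along which they close (so a half turn about z gives the same grasp; the last joint's range is limited). The gripper opens to 85 mm and grips with 20 to 120 N. Pads are 22 mm wide; open, the fingers measure 114 mm over their backs; the gripper's body (76 mm by 85 mm) begins 54 mm behind the grasp point. The pads swing forward as they close: fully open they stand 13 mm farther back than shut.
Start: joints at [1.036, 0.527, 1.433, -0, 1.181, -0.178], TCP at [0.218, 0.586, 0.231] pointing down, gripper open.
Joint ranges: [-3.08, 3.08], [-0.75, 2.2], [0.22, 2.44], [-1.43, 4.57], [0, 2.65], [-2.85, 2.85]. Speed limits (rad/s): [2.79, 2.79, 3.14, 3.14, 3.14, 3.14].

## Interface

Orientations are given as a 3x3 rotation matrix whose columns are the frame's x, y, z axes.
In Python, from bench import env, imaging, workorder gives the robot as it stands. The module is installed in compiled form; this text tells all that it offers.
- The arm moves only by the tool carry_out, never from a script. Its argument "moves" is a list of rows, each an object of numbers: "jaw": the opening, from -1 (shut) to 1 (fully open); "x", "y", "z": the shift along the tool's x, y, z as a fraction of full scale; "yaw": the turn about the tool's z as a fraction of full scale. A call has 1 to 8 rows; each row is the pose to reach, as a shift and turn from the pose commanded when the call began, along the tool's axes at that moment; what a row does not reach only later rows make up. Full scale, the value 1, is 0.4 m for a shift and 45 degrees for a turn. A row lasts 1/12 s, in which the tool goes at most 41.7 mm and 7.16 degrees, less where a joint would pass 70% of its speed; a pose out of reach is approached as far as the arm can. A call with a number of a shift or a turn outside -1 to 1 is refused whole. A call with a gripper value outside its range is refused whole. The fingers move at their own pace and stop on an object; "force" is the grip in N (left out, the last holds). Time passes only in rows, so rows that repeat a pose let the fingers close. It gives the time, the measured TCP pose, the force, the opening and the grip force at its end, in the units of the state.
- env.read_state(): the state, without advancing time (a new reading comes with each control period).
- imaging.camera(name): name is "scene" or "top"; returns (picture, depth): 384x512x3 uint8, red, green, blue; 384x512 float32, m along the optical axis (not along the pixel's ray), 0 where there is no reading.
- imaging.camera_info(name): a dict with "vertical_fov" (degrees; the focal length in pixels is half the picture's height over the tangent of half this angle, whatever the lens; pixels are square), "cx", "cy" (the principal point, pixels), "distortion" ([k1, k2, p1, p2, k3] as OpenCV has them; the pictures are not rectified), "pose" (4x4, takes a point from camera to world coordinates). Camera axes: x right, y down, z forward; pixel columns grow to the right and rows downward; lengths in m; the calibration is good to about 2 mm. A picture is of the moment at which its call begins. camera_info takes no time and is no camera call.
- workorder.close_job(): hands the job in; it is judged then, once.
The state is a dict: "clock": time; "joint_pos": joint angles; "dq": joint speeds; "joint_efforts": joint torques, N m; "ee_pos": TCP position; "tool_rot": TCP orientation; "ft_force": force on the tool from outside, world axes, zero at the start; "moment": the same for the moment, N m; "opening": finger opening in m; "grasp_force": force on a finger pad.
Only numpy, scipy, OpenCV 4.12 (cv2) and the standard library are available. Lean on these libraries where they do the work, as an engineer would, in place of code of your own. Each camera call takes 0.05 s, during which the arm holds its last target. There are 200 camera calls.

## Task

Set out the carver's show case for the day. First raise its stiff lid to 75 degrees from shut (give or take 5) and let go of it; then put every bone die lying beside the case into a square well of its own, and the pear-wood dice cup, if it is there, upright into the round well, and press each piece down until its cork bed is fully home on its stop. Leave the lid standing at 75 degrees, and do not shift the sieve pan, scoop and checker.

Things in the scene. Friction and masses are not known exactly. Their poses are not given: they have to be found in the camera images.
- case: dark wooden show case fixed on the ledge, 200 mm deep (x), 344 mm wide (y), 55 mm high without its lid; origin at the centre of its underside, -x towards the robot. In its top a row of four wells, each with a movable cork bed as floor; centres at x = -0.04 and y = -0.126, -0.042, 0.042 (square, 65 mm wide) and 0.126 (round, 69 mm across)
- lid (a joint): angle of the hood-shaped lid in rad: 0 shut, 1.31 = 75 degrees, at most 1.9. It hinges along the case's far (+x) top edge; its front rises. Stiff: some 8 N at the handle to raise it; stays where left. Hood 200 mm from hinge to front, 344 mm wide, 36 mm deep; at 75 degrees its front edge, 250 mm above the ledge, lies 52 mm before the hinge line and 88 mm behind the well centres
- lid_handle (a point): middle of the lid's brass handle: a round bar 12 mm thick, 110 mm between its two end posts, parallel to the hinge, standing 40 mm out from the hood's front in the plane of the lid (open gap of 34 mm between bar and hood); 240 mm from the hinge line and, when shut, 12 mm above it, 67 mm above the ledge. It moves with the lid
- lid_hinge (a point): middle of the hinge line, at the case's far top edge (x = 0.10, z = 0.0555 in the case); the line runs along the case's y
- bed1_top (a point): centre of the upper face of the cork bed in the square well at the robot's right-hand end of the row (-y in the case); moves down with the bed
- bed1 (a joint): how far the cork bed of the square well at the robot's right-hand end of the row (-y in the case) has been pushed down, in m: 0 as found (bed 22 mm below the case's top face), 0.010 fully down on its stop; stiff, it takes about 12 N to move, stays where it is left and does not sink under a piece's own weight
- bed2_top (a point): centre of the upper face of the cork bed in the square well second from the right; moves down with the bed
- bed2 (a joint): how far the cork bed of the square well second from the right has been pushed down, in m: 0 as found (bed 22 mm below the case's top face), 0.010 fully down on its stop; stiff, it takes about 12 N to move, stays where it is left and does not sink under a piece's own weight
- bed3_top (a point): centre of the upper face of the cork bed in the square well third from the right; moves down with the bed
- bed3 (a joint): how far the cork bed of the square well third from the right has been pushed down, in m: 0 as found (bed 22 mm below the case's top face), 0.010 fully down on its stop; stiff, it takes about 12 N to move, stays where it is left and does not sink under a piece's own weight
- bed4_top (a point): centre of the upper face of the cork bed in the round well at the left-hand end of the row (+y in the case); moves down with the bed
- bed4 (a joint): how far the cork bed of the round well at the left-hand end of the row (+y in the case) has been pushed down, in m: 0 as found (bed 22 mm below the case's top face), 0.010 fully down on its stop; stiff, it takes about 12 N to move, stays where it is left and does not sink under a piece's own weight
- die1: a carved bone die, a 56 mm cube with rounded edges and dark pips, about 0.2 kg; origin at its centre, axes along its edges; lies flat on the ledge on either side of the case, at any yaw; may be absent (None)
- die2: a carved bone die, a 56 mm cube with rounded edges and dark pips, about 0.2 kg; origin at its centre, axes along its edges; lies flat on the ledge on either side of the case, at any yaw; may be absent (None)
- die3: a carved bone die, a 56 mm cube with rounded edges and dark pips, about 0.2 kg; origin at its centre, axes along its edges; lies flat on the ledge on either side of the case, at any yaw; may be absent (None)
- cup: squat pear-wood dice cup standing mouth down: a cylinder 60 mm across and 56 mm high with a flat closed top, about 0.16 kg; origin at the centre of its underside, z up; stands on the ledge at either side of the case; may be absent (None)
- sieve_pan: bystander: round copper sieve pan, 176 mm across, 45 mm high, far to the right; origin under its centre
- scoop: bystander: copper scoop with a turned wooden handle, 175 mm long, 28 mm high, out to the left; origin under the joint of handle and blade
- checker: bystander: pear-wood checker, disc 60 mm across and 12 mm thick, out to the right; origin under its centre
Not all that is in view belongs to the job. There is more than one size of the cup; the one meant has the size given above.

How it is judged:
On the way, in this order (a step that is already met when the one before it is completed fails the run):
1. the lid stands still at 75 degrees (70 to 80), let go of (value of joint lid between 1.213 and 1.405 rad and velocity of joint lid between -0.05 and 0.05 rad/s and contact force between the fingers and case below 0.5 N), for 0.5 s.
2. every piece present is in a fitting well and pressed fully home (((horizontal distance between die1 and bed1_top below 0.01 m and z of die1 in the frame of bed1_top between 0.024 and 0.032 m and z of die1 in the frame of case below 0.0532 m and linear speed of die1 below 0.03 m/s) or (horizontal distance between die1 and bed2_top below 0.01 m and z of die1 in the frame of bed2_top between 0.024 and 0.032 m and z of die1 in the frame of case below 0.0532 m and linear speed of die1 below 0.03 m/s) or (horizontal distance between die1 and bed3_top below 0.01 m and z of die1 in the frame of bed3_top between 0.024 and 0.032 m and z of die1 in the frame of case below 0.0532 m and linear speed of die1 below 0.03 m/s)) and ((horizontal distance between die2 and bed1_top below 0.01 m and z of die2 in the frame of bed1_top between 0.024 and 0.032 m and z of die2 in the frame of case below 0.0532 m and linear speed of die2 below 0.03 m/s) or (horizontal distance between die2 and bed2_top below 0.01 m and z of die2 in the frame of bed2_top between 0.024 and 0.032 m and z of die2 in the frame of case below 0.0532 m and linear speed of die2 below 0.03 m/s) or (horizontal distance between die2 and bed3_top below 0.01 m and z of die2 in the frame of bed3_top between 0.024 and 0.032 m and z of die2 in the frame of case below 0.0532 m and linear speed of die2 below 0.03 m/s)) and ((horizontal distance between die3 and bed1_top below 0.01 m and z of die3 in the frame of bed1_top between 0.024 and 0.032 m and z of die3 in the frame of case below 0.0532 m and linear speed of die3 below 0.03 m/s) or (horizontal distance between die3 and bed2_top below 0.01 m and z of die3 in the frame of bed2_top between 0.024 and 0.032 m and z of die3 in the frame of case below 0.0532 m and linear speed of die3 below 0.03 m/s) or (horizontal distance between die3 and bed3_top below 0.01 m and z of die3 in the frame of bed3_top between 0.024 and 0.032 m and z of die3 in the frame of case below 0.0532 m and linear speed of die3 below 0.03 m/s)) and horizontal distance between cup and bed4_top below 0.01 m and z of cup in the frame of bed4_top between -0.004 and 0.004 m and z of cup in the frame of case below 0.0252 m and linear speed of cup below 0.03 m/s and angle between cup's own z axis and vertical below 0.15 rad), for 0.2 s.
At the end, for the whole second after the job is handed in: The lid stands still at 69.5 to 80.5 degrees; each piece present is at rest within 10 mm of its well's centre (dice flat in square wells, the cup upright in the round one), its bed within 2 mm of the stop (die centre below 53.2 mm, cup underside below 25.2 mm over the case's underside) (all of step 2 and value of joint lid between 1.213 and 1.405 rad and velocity of joint lid between -0.05 and 0.05 rad/s); the robot touches nothing.
It fails at once if the sieve pan is shifted by more than 30 mm (distance of sieve_pan from where it was at the start of the episode above 0.03 m).
It fails at once if the scoop is shifted by more than 30 mm (distance of scoop from where it was at the start of the episode above 0.03 m).
It fails at once if the checker is shifted by more than 30 mm (distance of checker from where it was at the start of the episode above 0.03 m).
Of die1, die2, die3, cup only 3 to 4 are there at a start; the rules pass over those that are not, and their reading is None.
At some moment in a run one of die1, die2, die3, cup may be knocked a few centimetres aside while the robot is not near it.
It also fails if it takes over 210 s, if anything falls off the work surface, if the arm or the gripper's body presses on something with over 40 N, if the wrist force passes 120 N, or if a joint passes its speed limit or range.

## Working session

There is one attempt and no reset: what is moved stays moved. The work goes in short steps, Python scripts to look and compute and a tool call to move; the robot and the scene stay as the last step left them, time stands still between calls to the robot, and variables do not carry over. Pictures are saved under pics/ and viewed, at most 14 in all, crops included, and the job is handed in when it is done.

Besides the shell and the picture viewer there is one more tool, called after "Request:" as name(argument=value, ...) on one line, values as JSON. carry_out: Moves the arm, as the interface text tells. Shift numbers are shares of 0.4 m and turn numbers shares of 45 degrees, none past 1 either way. Its arguments: {"type":"object","properties":{"moves":{"type":"array"},"force":{"type":"number"}},"required":["moves"]}

```bash
mkdir -p pics; ls; cat > h.py <<'E'
import numpy as np, cv2
from bench import env, imaging, workorder
def cam(name, png=None):
    im,d=imaging.camera(name); i=imaging.camera_info(name)
    f=384/2/np.tan(np.radians(i["vertical_fov"])/2)
    K=np.array([[f,0,i["cx"]],[0,f,i["cy"]],[0,0,1]]); D=np.array(i["distortion"],float)
    if png: cv2.imwrite("pics/"+png,im[:,:,::-1])
    return im,d,K,D,np.array(i["pose"])
def cloud(d,K,D,T):
    v,u=np.mgrid[0:384,0:512]
    n=cv2.undistortPoints(np.stack([u,v],-1).reshape(-1,1,2).astype(float),K,D).reshape(384,512,2)
    P=np.dstack([n*d[...,None],d])@T[:3,:3].T+T[:3,3]
    P[d==0]=np.nan
    return P
E
python3 - <<'E'
from h import *
s=env.read_state(); print(s)
for n in("scene","top"):
    im,d,K,D,T=cam(n,n+"0.png"); P=cloud(d,K,D,T); np.save(n+"0.npy",P); print(n,T.round(3),K[0,0],D)
E
```

```text
pics
{'clock': 0.0, 'joint_pos': array([ 1.03548274e+00,  5.28462026e-01,  1.43390011e+00, -1.49169227e-05,
        1.18139332e+00, -1.78521191e-01]), 'dq': array([ 1.57006725e-03, -5.92562615e-04,  1.03046465e-03, -9.11991233e-04,
       -1.35471367e-04, -1.11448069e-05]), 'joint_efforts': array([-9.07783469e-04, -4.42343152e+01, -1.78025615e+01, -2.98308960e-04,
        8.46198003e-03,  2.94587983e-05]), 'ee_pos': array([0.21791284, 0.58501927, 0.23033686]), 'tool_rot': array([[-9.37023743e-01,  3.49263961e-01, -1.09139900e-03],
       [ 3.49265470e-01,  9.37021955e-01, -1.86728449e-03],
       [ 3.70489647e-04, -2.13087788e-03, -9.99997661e-01]]), 'ft_force': array([ 0.72319902, -0.33330931, -0.71702209]), 'moment': array([-0.02396382,  0.00591716,  0.03526203]), 'grasp_force': 0.0, 'opening': 0.08562288173781857}
scene [[-0.225  0.664 -0.713  1.413]
 [ 0.974  0.16  -0.159  0.198]
 [ 0.009 -0.73  -0.683  0.929]
 [ 0.     0.     0.     1.   ]] 383.5581327326391 [0.00740133 0.         0.         0.         0.        ]
top [[-0.016 -0.997  0.072  0.421]
 [-1.     0.016 -0.004 -0.016]
 [ 0.003 -0.072 -0.997  1.259]
 [ 0.     0.     0.     1.   ]] 388.41100701074186 [0.00490194 0.         0.         0.         0.        ]
```

View pics/top0.png

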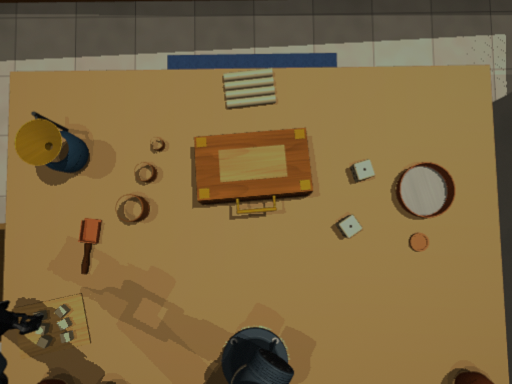

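View pics/scene0.png

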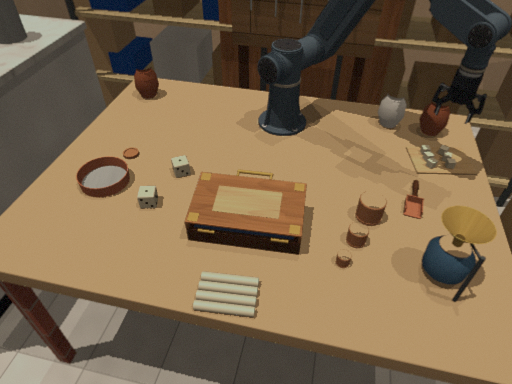

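The top view shows the case at (253,165), with its handle at (256,209). Two dice lie at (364,170) and (349,226), and small decoy cubes at (63,325). There are three cup candidates, at (132,208), (145,174) and (158,145), which I'll measure and enlarge.

```bash
python3 - <<'E'
from h import *
P=np.load("top0.npy"); S=np.load("scene0.npy")
im=cv2.imread("pics/top0.png"); sc=cv2.imread("pics/scene0.png")
c1=cv2.resize(im[120:235,95:185],None,fx=4,fy=4,interpolation=cv2.INTER_CUBIC)
c2=cv2.resize(sc[180:275,320:400],(387,460),interpolation=cv2.INTER_CUBIC)
cv2.imwrite("pics/cups.png",np.hstack([c1,c2]))
print("table z",np.nanmedian(P[280:300,300:340,2]), np.nanmedian(S[130:150,200:230,2]))
A=np.vstack([P.reshape(-1,3),S.reshape(-1,3)])
# connected comps on top image by height
for nm,Q in(("top",P),("scene",S)):
    m=((Q[...,2]>0.012)&(Q[...,2]<0.2)&(Q[...,0]>0.2)&(Q[...,0]<1.05)).astype(np.uint8)
    n,l,st,ce=cv2.connectedComponentsWithStats(m)
    for i in range(1,n):
        if st[i,4]<25: continue
        q=Q[l==i]; h=np.nanpercentile(q[:,2],95); t=q[q[:,2]>h-0.008]
        r=cv2.minAreaRect(t[:,:2].astype(np.float32)*1000)
        print(nm,ce[i].round(),st[i,4],"h",h.round(4),"rect",np.round(r[0],1),np.round(r[1],1),round(r[2],1),t[:,:2].mean(0).round(3))
E
```

```text
table z -0.0008164962689769517 -6.229719431483094e-06
top [249.  88.] 1561 h 0.0279 rect [873.6   5.1] [114.3 159.7] 5.7 [0.874 0.006]
top [ 68. 151.] 1034 h 0.1567 rect [742.5 603.5] [19.5 11.4] 23.1 [0.744 0.603]
top [ 40. 143.] 1151 h 0.1987 rect [659.9 581.9] [108.  107.6] 52.6 [0.666 0.593]
top [252. 167.] 7988 h 0.1159 rect [544.3  -6.7] [155.5 343.5] 5.6 [ 0.548 -0.007]
top [160. 147.] 35 h 0.0379 rect [681.9 293.6] [12.9 36.2] 51.1 [0.681 0.293]
top [362. 170.] 374 h 0.0584 rect [ 593.6 -350. ] [55.5 53.9] 16.9 [ 0.594 -0.35 ]
top [151. 175.] 95 h 0.0575 rect [592.9 324.1] [27.4 58.4] 69.1 [0.589 0.321]
top [431. 189.] 659 h 0.0462 rect [ 528.2 -549.3] [173.4 174.2] 41.1 [ 0.53  -0.561]
top [140. 210.] 198 h 0.0792 rect [475.8 364.6] [59.  83.2] 51.9 [0.473 0.355]
top [348. 226.] 380 h 0.0583 rect [ 417.2 -301.6] [55.9 55.4] 33.9 [ 0.418 -0.301]
top [ 87. 248.] 340 h 0.0278 rect [364.7 526.4] [ 57.5 164.9] 82.3 [0.367 0.525]
scene [  6. 100.] 518 h 0.1708 rect [  213.4 -1137.1] [41.2 19. ] 29.3 [ 0.216 -1.136]
scene [180. 165.] 297 h 0.0576 rect [ 420.9 -302.6] [58.7 55.8] 35.1 [ 0.423 -0.302]
scene [102. 175.] 815 h 0.0454 rect [ 532.8 -550.2] [177.9 173. ] 27.2 [ 0.533 -0.553]
scene [247. 210.] 7845 h 0.115 rect [548.1  -8.1] [149.9 345.6] 1.7 [ 0.556 -0.005]
scene [415. 195.] 217 h 0.0281 rect [369.8 525.2] [ 55.2 165.8] 81.8 [0.375 0.524]
scene [147. 196.] 378 h 0.058 rect [ 597.4 -350.3] [55.8 55.1] 16.2 [ 0.599 -0.349]
scene [369. 212.] 435 h 0.0778 rect [500.9 370.7] [82.6 58.5] 77.4 [0.514 0.371]
scene [456. 251.] 3005 h 0.196 rect [673.3 577.9] [108.8 137.2] 73.3 [0.645 0.593]
scene [356. 238.] 217 h 0.0553 rect [615.4 338.3] [36.2 58.7] 4.4 [0.62  0.336]
scene [342. 261.] 87 h 0.0381 rect [706.8 299.7] [38.3 16.6] 75.7 [0.708 0.299]
scene [226. 293.] 2239 h 0.0277 rect [878.9   4.3] [114.3 160.2] 5.4 [0.883 0.005]
```

View pics/cups.png

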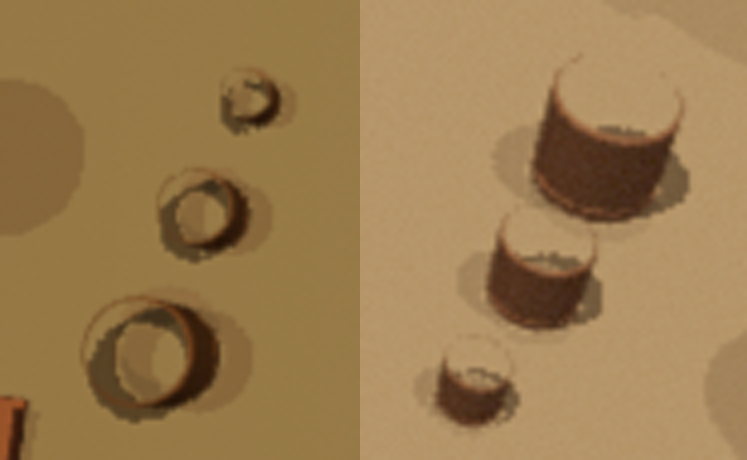

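The medium cup at (145,174) is about 58–59 mm across and 56 mm high, so it is the one meant. The others are about 83 × 78 mm and 37 × 38 mm. The third die is absent, and the small cubes on the tray are too small. Next I'll fit the case, the handle and the cup.

```bash
cat >> h.py <<'E'
from scipy.optimize import least_squares
def cupfit(Qs,r=0.030,c0=(0.605,0.33)):
    q=np.vstack([Q.reshape(-1,3) for Q in Qs]); q=q[~np.isnan(q[:,0])]
    q=q[(np.hypot(q[:,0]-c0[0],q[:,1]-c0[1])<0.05)&(q[:,2]>0.012)&(q[:,2]<0.07)]
    s=least_squares(lambda c:np.hypot(q[:,0]-c[0],q[:,1]-c[1])-r,c0,loss="soft_l1",f_scale=.002)
    return s.x,len(q),np.abs(s.fun).mean()
E
python3 - <<'E'
from h import *
P=np.load("top0.npy"); S=np.load("scene0.npy")
print(cupfit([P]),cupfit([S]),cupfit([P,S]))
for nm,Q in(("top",P),("sc",S)):
    q=Q.reshape(-1,3); q=q[~np.isnan(q[:,0])]
    q=q[(abs(q[:,1])<.22)&(q[:,0]>.35)&(q[:,0]<.75)&(q[:,2]>.02)]
    h=q[(q[:,0]<.44)&(q[:,2]>.03)]; print(nm,"hand n",len(h),h.min(0).round(3),h.max(0).round(3))
    top=q[q[:,2]>.10]; r=cv2.minAreaRect(top[:,:2].astype(np.float32)*1000); print(r, cv2.boxPoints(r).round(0).tolist())
    al=q[q[:,2]>.06]; r=cv2.minAreaRect(al[al[:,0]>.445][:,:2].astype(np.float32)*1000);print("all",r)
    y=np.radians(5.5); a=np.array([np.cos(y),np.sin(y)]);b=np.array([-a[1],a[0]])
    w=q[:,:2]@b; u=q[:,:2]@a; k=abs(w-(-.06))<.01   # strip near middle
    for x in np.arange(.39,.68,.01):
        z=q[k&(abs(u-x)<.005)][:,2]
        if len(z): print(round(x,3),np.percentile(z,[5,50,95]).round(3),end=" | ")
    print()
E
```

```text
(array([0.59870065, 0.33927065]), 109, np.float64(0.0006467061169436637)) (array([0.59963688, 0.33772565]), 220, np.float64(0.0011440990119371331)) (array([0.59946064, 0.33836418]), 329, np.float64(0.0011136528275506))Traceback (most recent call last):
  File "<stdin>", line 7, in <module>
    return umr_minimum(a, axis, None, out, keepdims, initial, where)
ValueError: zero-size array to reduction operation minimum which has no identity
```

```bash
python3 - <<'E'
from h import *
P=np.load("top0.npy"); S=np.load("scene0.npy")
for nm,Q in(("top",P),("sc",S)):
    q=Q.reshape(-1,3); q=q[~np.isnan(q[:,0])]
    q=q[(abs(q[:,1])<.22)&(q[:,0]>.35)&(q[:,0]<.75)&(q[:,2]>.02)]
    for lo in (.10,.06):
        t=q[q[:,2]>lo]; r=cv2.minAreaRect(t[:,:2].astype(np.float32)*1000); print(nm,lo,np.round(r[0],1),np.round(r[1],1),r[2], cv2.boxPoints(r).round(0).tolist())
    y=np.radians(5.5); a=np.array([np.cos(y),np.sin(y)]);b=np.array([-a[1],a[0]])
    w=q[:,:2]@b; u=q[:,:2]@a; k=abs(w-(-.06))<.015
    for x in np.arange(.39,.68,.01):
        z=q[k&(abs(u-x)<.005)][:,2]
        if len(z): print(round(x,3),np.percentile(z,[5,50,95]).round(3),end=" | ")
    print()
im=cv2.imread("pics/top0.png"); sc=cv2.imread("pics/scene0.png")
cv2.imwrite("pics/handle.png",np.hstack([cv2.resize(im[190:222,225:290],(780,384))[:, :400],cv2.resize(im[190:222,225:290],(780,384))[:,400:]]) )
hsv=cv2.cvtColor(im,cv2.COLOR_BGR2HSV)[190:222,225:290]
E
```

```text
top 0.1 [575.3  -4.7] [225.3 346.2] 2.495333433151245 [[455.0, 163.0], [470.0, -183.0], [695.0, -173.0], [680.0, 173.0]]
top 0.06 [586.9  -3.5] [247.4 344.8] 3.898637056350708 [[452.0, 160.0], [475.0, -184.0], [722.0, -167.0], [699.0, 177.0]]
0.46 [0.099 0.103 0.106] | 0.47 [0.1   0.103 0.106] | 0.5 [0.022 0.055 0.088] | 0.51 [0.057 0.113 0.119] | 0.52 [0.112 0.115 0.118] | 0.53 [0.112 0.114 0.118] | 0.54 [0.109 0.112 0.115] | 0.55 [0.108 0.111 0.115] | 0.56 [0.108 0.11  0.114] | 0.57 [0.106 0.108 0.113] | 0.58 [0.105 0.108 0.112] | 0.59 [0.103 0.106 0.111] | 0.6 [0.103 0.106 0.109] | 0.61 [0.101 0.105 0.109] | 0.62 [0.099 0.103 0.107] | 0.63 [0.097 0.101 0.105] | 0.64 [0.097 0.101 0.104] | 0.65 [0.096 0.1   0.103] | 0.66 [0.093 0.098 0.102] | 0.67 [0.091 0.095 0.1  ] | 0.68 [0.091 0.094 0.1  ] | 
sc 0.1 [571.4  -6.3] [213.4 345.8] 2.9298689365386963 [[456.0, 161.0], [474.0, -184.0], [687.0, -173.0], [669.0, 172.0]]
sc 0.06 [589.   -4.8] [250.9 344. ] 4.202582836151123 [[451.0, 158.0], [476.0, -185.0], [727.0, -167.0], [701.0, 176.0]]
0.46 [0.103 0.103 0.103] | 0.47 [0.096 0.102 0.105] | 0.48 [0.1   0.1   0.104] | 0.51 [0.113 0.116 0.119] | 0.52 [0.113 0.116 0.119] | 0.53 [0.112 0.114 0.117] | 0.54 [0.111 0.113 0.117] | 0.55 [0.11  0.112 0.114] | 0.56 [0.109 0.112 0.114] | 0.57 [0.107 0.111 0.114] | 0.58 [0.106 0.109 0.111] | 0.59 [0.104 0.108 0.109] | 0.6 [0.103 0.106 0.109] | 0.61 [0.103 0.105 0.108] | 0.62 [0.101 0.104 0.106] | 0.63 [0.099 0.102 0.105] | 0.64 [0.098 0.101 0.103] | 0.65 [0.098 0.1   0.103] | 0.66 [0.095 0.097 0.1  ] | 0.67 [0.094 0.096 0.099] | 0.68 [0.055 0.094 0.096] |
```

View pics/handle.png

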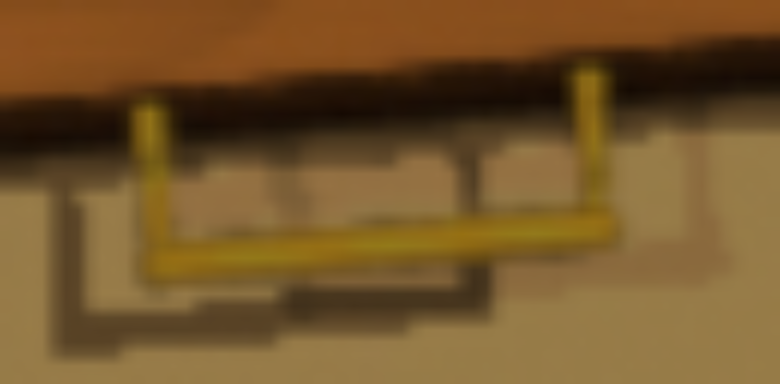

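```bash
cat > lid.py <<'E'
from h import *
def fit(Qs,y0=5.5):
    q=np.vstack([Q.reshape(-1,3) for Q in Qs]); q=q[~np.isnan(q[:,0])]
    q=q[(abs(q[:,1])<.22)&(q[:,0]>.35)&(q[:,0]<.75)&(q[:,2]>.06)]
    y=np.radians(y0)
    a=np.array([np.cos(y),np.sin(y)]);b=np.array([-a[1],a[0]])
    u=q[:,:2]@a; w=q[:,:2]@b
    k=(u>.515)&(q[:,2]>.085)
    c=None
    for _ in range(3):
        A=np.c_[q[k][:,:2],np.ones(k.sum())]; c=np.linalg.lstsq(A,q[k][:,2],rcond=None)[0]
        k=(u>.505)&(abs(q[:,2]-np.c_[q[:,:2],np.ones(len(q))]@c)<.004)
    g=c[:2]; print("tilt",np.degrees(np.arctan(np.hypot(*g))),"yaw from plane",np.degrees(np.arctan2(-g[1],-g[0])))
    r=cv2.minAreaRect(q[k][:,:2].astype(np.float32)*1000); print(r)
    h=q[(u<.49)&(q[:,2]>.09)]; hu=u[(u<.49)&(q[:,2]>.09)]; hw=w[(u<.49)&(q[:,2]>.09)]
    print("handle n",len(h),"u",np.percentile(hu,[5,25,50,75,95]).round(4),"w",hw.min(),hw.max(),"z",np.percentile(h[:,2],[50,95]))
    print("hood u",np.percentile(u[k],[.5,1,99,99.5]).round(4),"w",np.percentile(w[k],[.5,99.5]).round(4))
if __name__=="__main__":
    P=np.load("top0.npy"); S=np.load("scene0.npy")
    for Q in([P],[S],[P,S]): fit(Q)
E
python3 lid.py
```

```text
tilt 7.4302670231923935 yaw from plane 3.6278157593842697
((610.6895141601562, -1.8186187744140625), (199.06109619140625, 343.8252258300781), 3.9481515884399414)
handle n 189 u [0.4608 0.4635 0.467  0.4706 0.4833] w -0.11670814556896324 0.0028759186548759906 z [0.1023069  0.10674119]
hood u [0.5079 0.5097 0.7048 0.7065] w [-0.2304  0.1094]
tilt 7.4705542631657815 yaw from plane 4.074474691419552
((612.509765625, -3.3537750244140625), (203.3694610595703, 343.97705078125), 3.998680830001831)
handle n 140 u [0.465  0.4689 0.4716 0.474  0.4828] w -0.11742539050760074 0.0005209912590468574 z [0.10170745 0.10600173]
hood u [0.5112 0.5132 0.7092 0.7105] w [-0.2318  0.1083]
tilt 7.421298116416623 yaw from plane 3.8576279874929598
((612.3081665039062, -2.4841461181640625), (203.4095001220703, 345.39947509765625), 4.1028900146484375)
handle n 329 u [0.4611 0.4656 0.4693 0.4728 0.4829] w -0.11742539050760074 0.0028759186548759906 z [0.10201284 0.106301  ]
hood u [0.509  0.5109 0.7074 0.7092] w [-0.231   0.1089]
```

```bash
cat >> h.py <<'E'
def plan(p,ang=None):
    """fractions for a move to TCP p with tool y at world angle ang (deg, mod 180)"""
    s=env.read_state(); R=s["tool_rot"]; e=s["ee_pos"]
    t=R.T@(np.array(p)-e)/.4; c=np.degrees(np.arctan2(R[1,1],R[0,1]))
    out="" 
    if ang is not None:
        d=(ang-c+90)%180-90; out=f" yaw {-d/45:.3f}"
    print("at",e.round(4),"yang",round(c,1),"-> xyz",t.round(4),out,"dist",np.linalg.norm(t*.4).round(3))
def proj(X,K,D,T):
    Ti=np.linalg.inv(T); return cv2.projectPoints(np.array([X],float),cv2.Rodrigues(Ti[:3,:3])[0],Ti[:3,3],K,D)[0].ravel().round(1)
E
python3 - <<'E'
from h import *
for n in("scene","top"):
    i=imaging.camera_info(n); f=192/np.tan(np.radians(i["vertical_fov"])/2)
    K=np.array([[f,0,i["cx"]],[0,f,i["cy"]],[0,0,1]])
    print(n,proj([.470,-.0124,.0985],K,np.array(i["distortion"]),np.array(i["pose"])))
plan([.36,.28,.23],4)
plan([.47,-.012,.23],4)
E
```

```text
scene [254.9 172.4]
top [256.2 209.9]
at [0.2179 0.5851 0.2304] yang 69.6 -> xyz [-0.5992 -0.5906  0.002 ]  yaw 1.457 dist 0.337
at [0.2179 0.5851 0.2304] yang 69.6 -> xyz [-1.1119 -1.1786  0.003 ]  yaw 1.457 dist 0.648
```

Request:
carry_out(moves=[{"x": -0.6, "y": -0.59, "yaw": 0.9, "jaw": -0.3}, {"x": -0.6, "y": -0.59, "yaw": 0.9, "jaw": -0.3}, {"x": -0.6, "y": -0.59, "yaw": 0.9, "jaw": -0.3}, {"x": -0.6, "y": -0.59, "yaw": 0.9, "jaw": -0.3}, {"x": -0.6, "y": -0.59, "yaw": 0.9, "jaw": -0.3}, {"x": -0.6, "y": -0.59, "yaw": 0.9, "jaw": -0.3}, {"x": -0.6, "y": -0.59, "yaw": 0.9, "jaw": -0.3}, {"x": -0.6, "y": -0.59, "yaw": 0.9, "jaw": -0.3}], force=30)

```text
schema error: expected keys jaw, x, y, z, yaw
```

```bash
python3 -c "
from h import *
plan([.47,-.012,.17],4)"
```

```text
at [0.2179 0.5851 0.2304] yang 69.6 -> xyz [-1.1119 -1.1783  0.153 ]  yaw 1.457 dist 0.651
```

Request:
carry_out(moves=[{"x": -0.6, "y": -0.59, "z": 0, "yaw": 0.9, "jaw": -0.3}, {"x": -0.6, "y": -0.59, "z": 0, "yaw": 0.9, "jaw": -0.3}, {"x": -0.6, "y": -0.59, "z": 0, "yaw": 0.9, "jaw": -0.3}, {"x": -0.6, "y": -0.59, "z": 0, "yaw": 0.9, "jaw": -0.3}, {"x": -0.6, "y": -0.59, "z": 0, "yaw": 0.9, "jaw": -0.3}, {"x": -0.6, "y": -0.59, "z": 0, "yaw": 0.9, "jaw": -0.3}, {"x": -0.6, "y": -0.59, "z": 0, "yaw": 0.9, "jaw": -0.3}, {"x": -0.6, "y": -0.59, "z": 0, "yaw": 0.9, "jaw": -0.3}], force=30)

```text
clock: 0.77
ee_pos: [0.3594, 0.2817, 0.2312]
tool_rot: [[-0.486, 0.874, -0.0], [0.874, 0.486, -0.0], [-0.0, -0.0, -1.0]]
ft_force: [0.2, 1.1, -0.5]
opening: 0.0298
grasp_force: 0.0
```

```bash
python3 -c "
from h import *
plan([.47,-.012,.17],4)"
```

```text
at [0.3594 0.2817 0.2312] yang 29.1 -> xyz [-0.7761 -0.1153  0.153 ]  yaw 0.557 dist 0.32
```

Request:
carry_out(moves=[{"x": -0.776, "y": -0.115, "z": 0.15, "yaw": 0.557, "jaw": -0.3}, {"x": -0.776, "y": -0.115, "z": 0.15, "yaw": 0.557, "jaw": -0.3}, {"x": -0.776, "y": -0.115, "z": 0.15, "yaw": 0.557, "jaw": -0.3}, {"x": -0.776, "y": -0.115, "z": 0.15, "yaw": 0.557, "jaw": -0.3}, {"x": -0.776, "y": -0.115, "z": 0.15, "yaw": 0.557, "jaw": -0.3}, {"x": -0.776, "y": -0.115, "z": 0.15, "yaw": 0.557, "jaw": -0.3}, {"x": -0.776, "y": -0.115, "z": 0.15, "yaw": 0.557, "jaw": -0.3}, {"x": -0.776, "y": -0.115, "z": 0.15, "yaw": 0.557, "jaw": -0.3}])

```text
clock: 1.43
ee_pos: [0.4711, -0.0136, 0.1706]
tool_rot: [[-0.067, 0.998, 0.001], [0.998, 0.067, -0.001], [-0.001, 0.001, -1.0]]
ft_force: [-0.1, 0.4, 0.4]
opening: 0.0297
grasp_force: 0.0
```

```bash
python3 -c "
from h import *
plan([.47,-.012,.081],4)
im,d,K,D,T=cam('scene'); 
cv2.imwrite('pics/hs.png',cv2.resize(im[90:240,170:340,::-1],None,fx=4,fy=4))"
```

```text
at [ 0.4711 -0.0136  0.1706] yang 3.9 -> xyz [ 0.0042 -0.0027  0.2241]  yaw -0.003 dist 0.09
```

View pics/hs.png

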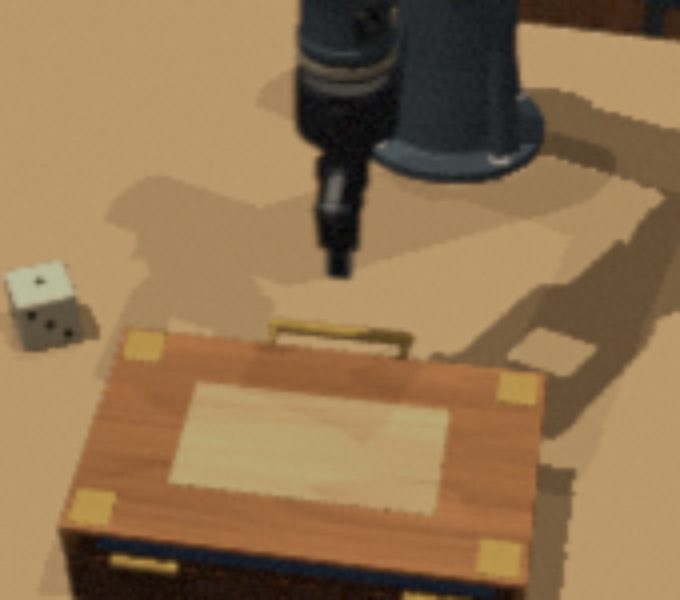

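The closed-in fingers, tips at crop (340,272), stand above the middle of the handle, crop (340,328). I'll descend and grip.

Request:
carry_out(moves=[{"x": 0.004, "y": -0.003, "z": 0.06, "yaw": 0, "jaw": -0.3}, {"x": 0.004, "y": -0.003, "z": 0.12, "yaw": 0, "jaw": -0.3}, {"x": 0.004, "y": -0.003, "z": 0.18, "yaw": 0, "jaw": -0.3}, {"x": 0.004, "y": -0.003, "z": 0.225, "yaw": 0, "jaw": -0.3}, {"x": 0.004, "y": -0.003, "z": 0.225, "yaw": 0, "jaw": -0.3}])

```text
clock: 1.9
ee_pos: [0.4661, -0.0079, 0.0784]
tool_rot: [[-0.069, 0.998, -0.007], [0.998, 0.069, 0.002], [0.002, -0.007, -1.0]]
ft_force: [-0.7, -0.2, -0.2]
opening: 0.0296
grasp_force: 0.0
```

Request:
carry_out(moves=[{"x": 0, "y": 0, "z": 0, "yaw": 0, "jaw": -1}, {"x": 0, "y": 0, "z": 0, "yaw": 0, "jaw": -1}, {"x": 0, "y": 0, "z": 0, "yaw": 0, "jaw": -1}, {"x": 0, "y": 0, "z": 0, "yaw": 0, "jaw": -1}], force=30)

```text
clock: 2.23
ee_pos: [0.4702, -0.0084, 0.0821]
tool_rot: [[-0.069, 0.998, 0.004], [0.998, 0.069, -0.0], [-0.001, 0.004, -1.0]]
ft_force: [4.0, 2.8, -8.2]
opening: 0.0107
grasp_force: 29.3
```

Request:
carry_out(moves=[{"x": 0, "y": 0.008, "z": -0.037, "yaw": 0, "jaw": -1}, {"x": 0, "y": 0.019, "z": -0.077, "yaw": 0, "jaw": -1}, {"x": 0, "y": 0.0375, "z": -0.126, "yaw": 0, "jaw": -1}, {"x": 0, "y": 0.06, "z": -0.173, "yaw": 0, "jaw": -1}, {"x": 0, "y": 0.0865, "z": -0.2185, "yaw": 0, "jaw": -1}, {"x": 0, "y": 0.117, "z": -0.261, "yaw": 0, "jaw": -1}, {"x": 0, "y": 0.151, "z": -0.301, "yaw": 0, "jaw": -1}, {"x": 0, "y": 0.188, "z": -0.338, "yaw": 0, "jaw": -1}])

```text
clock: 2.9
ee_pos: [0.5411, -0.0034, 0.2166]
tool_rot: [[-0.07, 0.997, -0.006], [0.998, 0.07, -0.001], [-0.001, -0.006, -1.0]]
ft_force: [-0.4, -2.4, -10.9]
opening: 0.0105
grasp_force: 29.3
```

```bash
cat > ang.py <<'E'
from h import *
# lid angle from TCP while gripping: grasp pt 16.4 mm above TCP
s=env.read_state(); a=np.array([np.cos(np.radians(4)),np.sin(np.radians(4))])
H=np.array([.7058,.0041])
p=s["ee_pos"]; u=(p[:2]-H)@a; z=p[2]+.0164-.0555
print(p.round(4),"u",u.round(4),"z",z.round(4),"r",np.hypot(u,z).round(4),"theta",np.degrees(np.arctan2(z,-u)-np.arctan2(.012,.24)).round(2),s["ft_force"].round(1),s["opening"],s["grasp_force"])
for th in (60,65,70,74,75.5,77):
    t=np.radians(th); q=np.r_[H+a*(-.24*np.cos(t)+.012*np.sin(t)),.0555+.24*np.sin(t)+.012*np.cos(t)-.0164]
    print(th,end=" "); plan(q)
E
python3 ang.py
```

```text
[ 0.5411 -0.0034  0.2166] u -0.1649 z 0.1775 r 0.2423 theta 44.26 [ -0.4  -2.4 -10.9] 0.01054505129203506 29.275693595409393
60 at [ 0.5411 -0.0034  0.2166] yang 4.0 -> xyz [-0.0101  0.1376 -0.0916]  dist 0.066
65 at [ 0.5411 -0.0034  0.2166] yang 4.0 -> xyz [-0.0101  0.1851 -0.1137]  dist 0.087
70 at [ 0.5411 -0.0034  0.2166] yang 4.0 -> xyz [-0.0102  0.2343 -0.1316]  dist 0.108
74 at [ 0.5411 -0.0034  0.2166] yang 4.0 -> xyz [-0.0102  0.2747 -0.1428]  dist 0.124
75.5 at [ 0.5411 -0.0034  0.2166] yang 4.0 -> xyz [-0.0102  0.2901 -0.1463]  dist 0.13
77 at [ 0.5411 -0.0034  0.2166] yang 4.0 -> xyz [-0.0102  0.3055 -0.1493]  dist 0.136
```

Request:
carry_out(moves=[{"x": 0, "y": 0.04, "z": -0.0335, "yaw": 0, "jaw": -1}, {"x": 0, "y": 0.083, "z": -0.063, "yaw": 0, "jaw": -1}, {"x": 0, "y": 0.129, "z": -0.089, "yaw": 0, "jaw": -1}, {"x": 0, "y": 0.177, "z": -0.111, "yaw": 0, "jaw": -1}, {"x": 0, "y": 0.226, "z": -0.1285, "yaw": 0, "jaw": -1}, {"x": 0, "y": 0.256, "z": -0.137, "yaw": 0, "jaw": -1}, {"x": 0, "y": 0.287, "z": -0.144, "yaw": 0, "jaw": -1}, {"x": 0, "y": 0.287, "z": -0.144, "yaw": 0, "jaw": -1}])

```text
clock: 3.57
ee_pos: [0.6578, 0.0046, 0.2781]
tool_rot: [[-0.07, 0.998, 0.0], [0.998, 0.07, -0.001], [-0.001, -0.0, -1.0]]
ft_force: [-2.6, 0.3, 10.4]
opening: 0.0106
grasp_force: 31.4
```

```bash
python3 ang.py
```

```text
[0.6578 0.0046 0.2781] u -0.0479 z 0.239 r 0.2438 theta 75.81 [-2.6  0.3 10.4] 0.010578008235420006 31.41082763671875
60 at [0.6578 0.0046 0.2781] yang 4.0 -> xyz [-0.0095 -0.1543  0.063 ]  dist 0.067
65 at [0.6578 0.0046 0.2781] yang 4.0 -> xyz [-0.0096 -0.1067  0.0411]  dist 0.046
70 at [0.6578 0.0046 0.2781] yang 4.0 -> xyz [-0.0096 -0.0573  0.0235]  dist 0.025
74 at [0.6578 0.0046 0.2781] yang 4.0 -> xyz [-0.0097 -0.0169  0.0126]  dist 0.009
75.5 at [0.6578 0.0046 0.2781] yang 4.0 -> xyz [-0.0097 -0.0015  0.0092]  dist 0.005
77 at [0.6578 0.0046 0.2781] yang 4.0 -> xyz [-0.0097  0.0139  0.0062]  dist 0.007
```

Request:
carry_out(moves=[{"x": 0, "y": 0, "z": 0, "yaw": 0, "jaw": -0.3}, {"x": 0, "y": 0, "z": 0, "yaw": 0, "jaw": -0.3}, {"x": 0, "y": 0, "z": 0, "yaw": 0, "jaw": -0.3}, {"x": 0, "y": 0, "z": -0.05, "yaw": 0, "jaw": -0.3}, {"x": 0, "y": 0, "z": -0.1, "yaw": 0, "jaw": -0.3}, {"x": 0, "y": 0, "z": -0.15, "yaw": 0, "jaw": -0.3}, {"x": 0, "y": -0.1, "z": -0.15, "yaw": 0, "jaw": -0.3}, {"x": 0, "y": -0.2, "z": -0.15, "yaw": 0, "jaw": -0.3}])

```text
clock: 4.23
ee_pos: [0.5791, -0.0014, 0.335]
tool_rot: [[-0.07, 0.998, 0.003], [0.998, 0.07, -0.001], [-0.001, 0.003, -1.0]]
ft_force: [-0.4, -0.5, -0.8]
opening: 0.0301
grasp_force: 0.0
```

Request:
carry_out(moves=[{"x": 0, "y": -0.1, "z": 0, "yaw": 0, "jaw": 1}, {"x": 0, "y": -0.2, "z": 0, "yaw": 0, "jaw": 1}, {"x": 0, "y": -0.3, "z": 0, "yaw": 0, "jaw": 1}, {"x": 0, "y": -0.3, "z": 0, "yaw": 0, "jaw": 1}, {"x": 0, "y": -0.3, "z": 0, "yaw": 0, "jaw": 1}])

```text
clock: 4.65
ee_pos: [0.4557, -0.0089, 0.3341]
tool_rot: [[-0.069, 0.998, -0.001], [0.998, 0.069, 0.0], [0.0, -0.001, -1.0]]
ft_force: [0.9, -0.1, 0.8]
opening: 0.0849
grasp_force: 0.0
```

```bash
python3 - <<'E'
from h import *
a=np.array([np.cos(np.radians(4)),np.sin(np.radians(4))]);b=np.array([-a[1],a[0]]);H=np.array([.7058,.0041])
for n in("top","scene"):
    im,d,K,D,T=cam(n,n+"1.png"); Q=cloud(d,K,D,T); np.save(n+"1.npy",Q)
    q=Q.reshape(-1,3); q=q[~np.isnan(q[:,0])]; u=(q[:,:2]-H)@a; w=(q[:,:2]-H)@b
    k=(abs(w)<.16)&(u<.15)&(u>-.09)&(q[:,2]>.08)&(q[:,2]<.245)
    for zz in (.12,.15,.18,.21,.24,.25,.26):
        m=(abs(w)<.16)&(u>-.1)&(u<.16)&(abs(q[:,2]-zz)<.006)
        if m.sum()>5: print(n,zz,m.sum(),np.percentile(u[m],[5,50,95]).round(4))
    if n=="top":
        k=(abs(w)<.19)&(abs(u+.14)<.07)&(q[:,2]<.09)
        t=q[(abs(w)<.19)&(u>-.22)&(u<-.03)&(q[:,2]>.045)&(q[:,2]<.065)]
        r=cv2.minAreaRect(t[:,:2].astype(np.float32)*1000); print("case top",np.median(t[:,2]),r)
E
```

```text
top 0.24 11 [-0.0486 -0.0468 -0.0433]
top 0.25 1156 [-0.0493 -0.034  -0.0183]
top 0.26 648 [-0.0351 -0.0229 -0.0161]
case top 0.05481091297565288 ((590.5941162109375, -3.4070587158203125), (170.80055236816406, 344.43353271484375), 4.003961563110352)
scene 0.12 411 [0.0185 0.0219 0.0248]
scene 0.15 437 [0.0108 0.0141 0.0176]
scene 0.18 431 [0.003  0.0063 0.0095]
scene 0.21 487 [-0.0051 -0.0016  0.0017]
scene 0.24 501 [-0.0125 -0.0095 -0.0062]
scene 0.25 1069 [-0.0464 -0.0217 -0.0097]
scene 0.26 540 [-0.0339 -0.0185 -0.012 ]
```

View pics/top1.png

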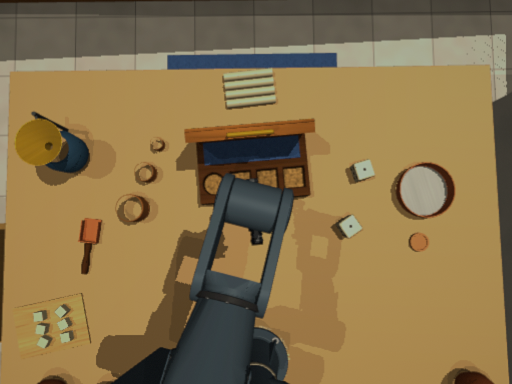

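Looking at the picture and depth:
- **Lid:** it stands at 75.3° by its depth slope.
- **Wells:** they are visible at (213,183), (267,178) and (293,177).
- **Dice:** still at (364,170) and (349,226).

I'll take die B, at (349,226), first.

```bash
python3 - <<'E'
from h import *
Q=np.load("top1.npy"); a=np.array([np.cos(np.radians(4)),np.sin(np.radians(4))]);b=np.array([-a[1],a[0]]);c=np.array([.606,-.0029])
q=Q.reshape(-1,3); q=q[~np.isnan(q[:,0])]; u=(q[:,:2]-c)@a; w=(q[:,:2]-c)@b
for y in(-.126,-.042,.126):
    k=(abs(u+.04)<.045)&(abs(w-y)<.042)&(q[:,2]<.045)&(q[:,2]>.02)
    print(y,k.sum(),np.median(q[k][:,2]),[np.percentile(t[k],[2,98]).mean().round(4) for t in(u,w)],[np.ptp(np.percentile(t[k],[2,98])).round(4) for t in (u,w)])
plan([.419,-.302,.12],34.5)
E
```

```text
-0.126 412 0.03211250874891347 [np.float64(-0.039), np.float64(-0.1269)] [np.float64(0.062), np.float64(0.062)]
-0.042 310 0.03218183265489094 [np.float64(-0.0339), np.float64(-0.0431)] [np.float64(0.0522), np.float64(0.0612)]
0.126 271 0.032844429583103185 [np.float64(-0.0379), np.float64(0.1335)] [np.float64(0.0612), np.float64(0.0528)]
at [ 0.4595 -0.0096  0.3348] yang 4.0 -> xyz [-0.7218 -0.153   0.5372]  yaw -0.678 dist 0.365
```

Request:
carry_out(moves=[{"x": -0.722, "y": -0.153, "z": 0.3, "yaw": -0.678, "jaw": 1}, {"x": -0.722, "y": -0.153, "z": 0.3, "yaw": -0.678, "jaw": 1}, {"x": -0.722, "y": -0.153, "z": 0.3, "yaw": -0.678, "jaw": 1}, {"x": -0.722, "y": -0.153, "z": 0.5, "yaw": -0.678, "jaw": 1}, {"x": -0.722, "y": -0.153, "z": 0.5, "yaw": -0.678, "jaw": 1}, {"x": -0.722, "y": -0.153, "z": 0.5, "yaw": -0.678, "jaw": 1}, {"x": -0.722, "y": -0.153, "z": 0.5, "yaw": -0.678, "jaw": 1}, {"x": -0.722, "y": -0.153, "z": 0.5, "yaw": -0.678, "jaw": 1}])

```text
clock: 5.42
ee_pos: [0.4239, -0.2708, 0.1605]
tool_rot: [[-0.567, 0.824, 0.002], [0.824, 0.567, -0.001], [-0.002, 0.0, -1.0]]
ft_force: [0.7, -0.6, -0.7]
opening: 0.0854
grasp_force: 0.0
```

```bash
cat >> h.py <<'E'
def dice(name,exclude=None):
    im,d,K,D,T=cam(name); Q=cloud(d,K,D,T)
    m=((Q[...,2]>0.045)&(Q[...,2]<0.068)&(Q[...,0]>0.3)&(Q[...,0]<.75)&(Q[...,1]<-.2)&(Q[...,1]>-.48)).astype(np.uint8)
    n,l,st,ce=cv2.connectedComponentsWithStats(m)
    for i in range(1,n):
        if st[i,4]<40: continue
        r=cv2.minAreaRect(Q[l==i][:,:2].astype(np.float32)*1000); print(name,ce[i].round(),np.round(r[0],1),np.round(r[1],1),round(r[2],1))
E
python3 -c "
from h import *
dice('scene'); dice('top')
plan([.419,-.302,.024],34.5)"
```

```text
scene [179. 161.] [ 421.4 -301.9] [58.3 56.1] 32.1
scene [146. 192.] [ 598.  -350.2] [57.1 54.4] 16.0
top [363. 170.] [ 593.5 -350.4] [56.1 55.7] 17.8
top [341. 224.] [ 425.8 -275.7] [15.8 26.7] 49.0
at [ 0.4226 -0.2726  0.1578] yang 34.2 -> xyz [-0.0569 -0.0482  0.3343]  yaw -0.006 dist 0.137
```

Request:
carry_out(moves=[{"x": -0.057, "y": -0.048, "z": 0.05, "yaw": 0, "jaw": 1}, {"x": -0.057, "y": -0.048, "z": 0.13, "yaw": 0, "jaw": 1}, {"x": -0.057, "y": -0.048, "z": 0.21, "yaw": 0, "jaw": 1}, {"x": -0.057, "y": -0.048, "z": 0.28, "yaw": 0, "jaw": 1}, {"x": -0.057, "y": -0.048, "z": 0.334, "yaw": 0, "jaw": 1}, {"x": -0.057, "y": -0.048, "z": 0.334, "yaw": 0, "jaw": 1}, {"x": -0.057, "y": -0.048, "z": 0.334, "yaw": 0, "jaw": 1}], force=40)

```text
clock: 6.1
ee_pos: [0.4204, -0.2973, 0.0277]
tool_rot: [[-0.567, 0.824, -0.001], [0.824, 0.567, 0.001], [0.001, -0.0, -1.0]]
ft_force: [0.4, -0.0, -0.2]
opening: 0.0851
grasp_force: 0.0
```

Request:
carry_out(moves=[{"x": 0, "y": 0, "z": 0, "yaw": 0, "jaw": -1}, {"x": 0, "y": 0, "z": 0, "yaw": 0, "jaw": -1}, {"x": 0, "y": 0, "z": 0, "yaw": 0, "jaw": -1}, {"x": 0, "y": 0, "z": 0, "yaw": 0, "jaw": -1}], force=40)

```text
clock: 6.43
ee_pos: [0.4207, -0.2985, 0.0304]
tool_rot: [[-0.567, 0.824, 0.003], [0.824, 0.567, -0.003], [-0.004, 0.0, -1.0]]
ft_force: [-1.2, 0.6, 6.3]
opening: 0.0549
grasp_force: 44.2
```

Request:
carry_out(moves=[{"x": 0, "y": 0, "z": -0.1, "yaw": 0, "jaw": -1}, {"x": 0, "y": 0, "z": -0.2, "yaw": 0, "jaw": -1}, {"x": 0, "y": 0, "z": -0.3, "yaw": 0, "jaw": -1}, {"x": 0, "y": 0, "z": -0.3, "yaw": 0, "jaw": -1}])

```text
clock: 6.77
ee_pos: [0.423, -0.3007, 0.1555]
tool_rot: [[-0.567, 0.824, 0.01], [0.824, 0.567, -0.011], [-0.015, 0.002, -1.0]]
ft_force: [0.6, -1.1, -2.2]
opening: 0.0555
grasp_force: 44.7
```

```bash
python3 -c "
from h import *
plan([.5690,-.0476,.14],4)"
```

```text
at [ 0.423  -0.3007  0.1555] yang 34.5 -> xyz [0.3151 0.6592 0.0355]  yaw 0.678 dist 0.293
```

Request:
carry_out(moves=[{"x": 0.318, "y": 0.66, "z": 0.03, "yaw": 0.678, "jaw": -1}, {"x": 0.318, "y": 0.66, "z": 0.03, "yaw": 0.678, "jaw": -1}, {"x": 0.318, "y": 0.66, "z": 0.03, "yaw": 0.678, "jaw": -1}, {"x": 0.318, "y": 0.66, "z": 0.03, "yaw": 0.678, "jaw": -1}, {"x": 0.318, "y": 0.66, "z": 0.03, "yaw": 0.678, "jaw": -1}, {"x": 0.318, "y": 0.66, "z": 0.03, "yaw": 0.678, "jaw": -1}, {"x": 0.318, "y": 0.66, "z": 0.03, "yaw": 0.678, "jaw": -1}, {"x": 0.318, "y": 0.66, "z": 0.03, "yaw": 0.678, "jaw": -1}])

```text
clock: 7.43
ee_pos: [0.5662, -0.0386, 0.1361]
tool_rot: [[-0.072, 0.997, 0.001], [0.997, 0.072, 0.002], [0.002, 0.001, -1.0]]
ft_force: [-0.1, 0.1, -3.2]
opening: 0.0553
grasp_force: 44.6
```

Request:
carry_out(moves=[{"x": 0, "y": 0, "z": 0, "yaw": 0, "jaw": -1}, {"x": 0, "y": 0, "z": 0, "yaw": 0, "jaw": -1}])

```text
clock: 7.6
ee_pos: [0.5647, -0.0415, 0.136]
tool_rot: [[-0.073, 0.997, -0.001], [0.997, 0.073, 0.0], [0.0, -0.001, -1.0]]
ft_force: [0.3, 0.2, -2.2]
opening: 0.0551
grasp_force: 44.6
```

```bash
python3 -c "
from h import *
plan([.5690,-.0456,.063],4); plan([.5690,-.0456,.063],4)
im,d,K,D,T=cam('scene'); 
cv2.imwrite('pics/p1.png',cv2.resize(im[90:240,170:340,::-1],None,fx=4,fy=4))"
```

```text
at [ 0.5647 -0.0415  0.136 ] yang 4.2 -> xyz [-0.011   0.0102  0.1825]  yaw 0.004 dist 0.073
at [ 0.5647 -0.0415  0.136 ] yang 4.2 -> xyz [-0.011   0.0102  0.1825]  yaw 0.004 dist 0.073
```

View pics/p1.png

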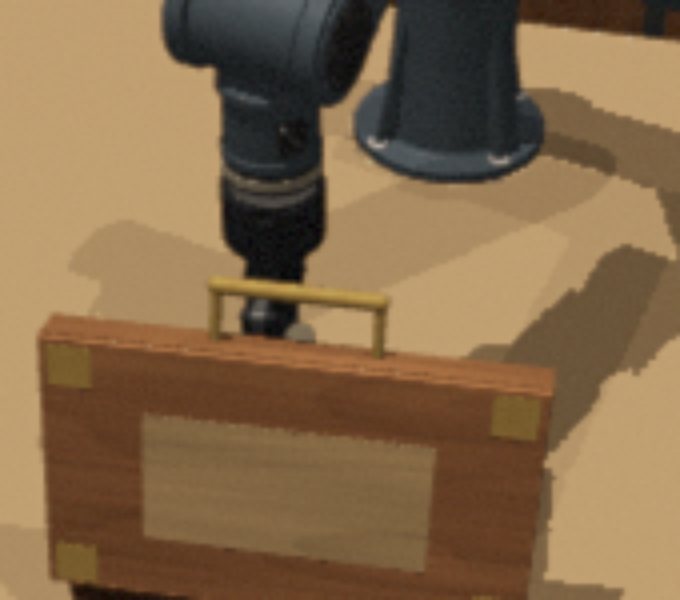

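The die hangs over well 2. The lid hides it from the scene camera, and the wrist clears the handle at crop (300,290). I'll correct sideways and lower.

Request:
carry_out(moves=[{"x": -0.011, "y": 0.01, "z": 0.03, "yaw": 0.004, "jaw": -1}, {"x": -0.011, "y": 0.01, "z": 0.06, "yaw": 0.004, "jaw": -1}, {"x": -0.011, "y": 0.01, "z": 0.1, "yaw": 0.004, "jaw": -1}, {"x": -0.011, "y": 0.01, "z": 0.12, "yaw": 0.004, "jaw": -1}, {"x": -0.011, "y": 0.01, "z": 0.12, "yaw": 0.004, "jaw": -1}])

```text
clock: 8.07
ee_pos: [0.5673, -0.0483, 0.086]
tool_rot: [[-0.064, 0.998, -0.005], [0.998, 0.064, 0.001], [0.002, -0.005, -1.0]]
ft_force: [-0.8, 0.0, -2.3]
opening: 0.0554
grasp_force: 44.6
```

```bash
python3 -c "
from h import *
plan([.5690,-.0456,.063],4);im,d,K,D,T=cam('top');cv2.imwrite('pics/p2.png',cv2.resize(im[110:230,180:330,::-1],None,fx=4,fy=4,interpolation=cv2.INTER_CUBIC)); print(env.read_state()['ft_force'])"
```

```text
at [ 0.5673 -0.0483  0.086 ] yang 3.7 -> xyz [0.0064 0.0049 0.0574]  yaw -0.007 dist 0.023
[-0.25045962 -0.75923479 -2.45634548]
```

View pics/p2.png

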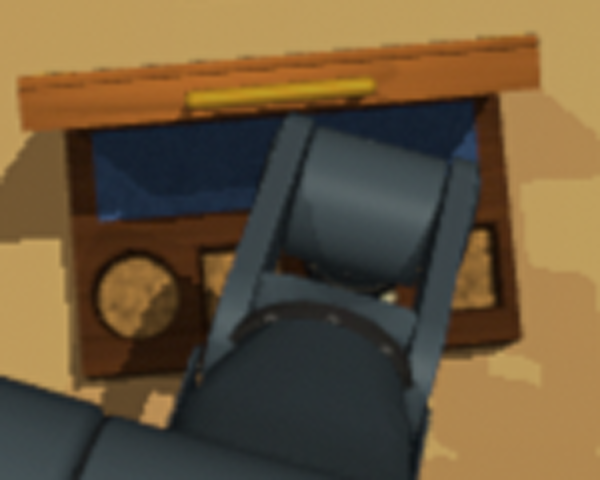

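```bash
python3 -c "
from h import *
for _ in range(6):
    imaging.camera('top'); s=env.read_state(); print(s['clock'],s['ee_pos'].round(4),s['ft_force'].round(1))"
```

```text
8.1667 [ 0.569  -0.0482  0.088 ] [ 1.1 -0.2 -3.5]
8.2167 [ 0.5696 -0.048   0.0886] [ 0.8  0.1 -2.3]
8.2667 [ 0.5699 -0.0479  0.089 ] [ 0.3  0.3 -3.2]
8.3167 [ 0.57   -0.0477  0.0892] [-0.7  0.4 -2.3]
8.3667 [ 0.57   -0.0476  0.0893] [ 0.4  0.1 -2.2]
8.4167 [ 0.5699 -0.0474  0.0892] [ 0.1  0.2 -2.8]
```

Request:
carry_out(moves=[{"x": 0.002, "y": -0.002, "z": 0.02, "yaw": -0.005, "jaw": -1}, {"x": 0.002, "y": -0.002, "z": 0.04, "yaw": -0.005, "jaw": -1}, {"x": 0.002, "y": -0.002, "z": 0.055, "yaw": -0.005, "jaw": -1}, {"x": 0.002, "y": -0.002, "z": 0.065, "yaw": -0.005, "jaw": -1}, {"x": 0.002, "y": -0.002, "z": 0.065, "yaw": -0.005, "jaw": -1}, {"x": 0.002, "y": -0.002, "z": 0.065, "yaw": -0.005, "jaw": -1}, {"x": 0.002, "y": -0.002, "z": 0.065, "yaw": -0.005, "jaw": -1}])

```text
clock: 9.0
ee_pos: [0.5685, -0.0465, 0.0622]
tool_rot: [[-0.07, 0.998, -0.0], [0.998, 0.07, 0.0], [0.0, -0.0, -1.0]]
ft_force: [-1.1, -0.5, -2.9]
opening: 0.0551
grasp_force: 44.7
```

Request:
carry_out(moves=[{"x": 0, "y": 0, "z": 0.005, "yaw": 0, "jaw": -1}, {"x": 0, "y": 0, "z": 0.01, "yaw": 0, "jaw": -1}, {"x": 0, "y": 0, "z": 0.01, "yaw": 0, "jaw": -1}, {"x": 0, "y": 0, "z": 0.01, "yaw": 0, "jaw": -1}])

```text
clock: 9.33
ee_pos: [0.5688, -0.0465, 0.0592]
tool_rot: [[-0.07, 0.998, 0.001], [0.998, 0.07, -0.0], [-0.0, 0.001, -1.0]]
ft_force: [0.1, 0.8, 5.0]
opening: 0.0551
grasp_force: 45.4
```

Request:
carry_out(moves=[{"x": 0, "y": 0, "z": 0, "yaw": 0, "jaw": 0.8}, {"x": 0, "y": 0, "z": 0, "yaw": 0, "jaw": 0.8}, {"x": 0, "y": 0, "z": 0, "yaw": 0, "jaw": 0.8}, {"x": 0, "y": 0, "z": -0.05, "yaw": 0, "jaw": 0.8}, {"x": 0, "y": 0, "z": -0.12, "yaw": 0, "jaw": 0.8}, {"x": 0, "y": 0, "z": -0.12, "yaw": 0, "jaw": -1}, {"x": 0, "y": 0, "z": -0.12, "yaw": 0, "jaw": -1}, {"x": 0, "y": 0, "z": -0.12, "yaw": 0, "jaw": -1}])

```text
clock: 10.0
ee_pos: [0.5683, -0.0464, 0.1063]
tool_rot: [[-0.07, 0.998, -0.0], [0.998, 0.07, 0.0], [0.0, -0.0, -1.0]]
ft_force: [0.4, 0.4, -0.3]
opening: 0.0415
grasp_force: 0.0
```

Request:
carry_out(moves=[{"x": 0, "y": 0, "z": 0, "yaw": 0, "jaw": -1}, {"x": 0, "y": 0, "z": 0, "yaw": 0, "jaw": -1}, {"x": 0, "y": 0, "z": 0, "yaw": 0, "jaw": -1}])

```text
clock: 10.25
ee_pos: [0.5679, -0.0463, 0.1055]
tool_rot: [[-0.07, 0.998, -0.002], [0.998, 0.07, 0.001], [0.001, -0.002, -1.0]]
ft_force: [-0.2, 0.4, 0.4]
opening: 0.0036
grasp_force: 0.0
```

Request:
carry_out(moves=[{"x": 0, "y": 0, "z": 0.02, "yaw": 0, "jaw": -1}, {"x": 0, "y": 0, "z": 0.04, "yaw": 0, "jaw": -1}, {"x": 0, "y": 0, "z": 0.05, "yaw": 0, "jaw": -1}, {"x": 0, "y": 0, "z": 0.06, "yaw": 0, "jaw": -1}, {"x": 0, "y": 0, "z": 0.068, "yaw": 0, "jaw": -1}, {"x": 0, "y": 0, "z": 0.068, "yaw": 0, "jaw": -1}, {"x": 0, "y": 0, "z": 0.068, "yaw": 0, "jaw": -1}])

```text
clock: 10.83
ee_pos: [0.5679, -0.0463, 0.0791]
tool_rot: [[-0.07, 0.998, -0.001], [0.998, 0.07, 0.0], [0.0, -0.001, -1.0]]
ft_force: [-2.0, 0.8, 3.7]
opening: -0.0
grasp_force: 1.9
```

Request:
carry_out(moves=[{"x": 0, "y": 0, "z": 0.005, "yaw": 0, "jaw": -1}, {"x": 0, "y": 0, "z": 0.01, "yaw": 0, "jaw": -1}, {"x": 0, "y": 0, "z": 0.015, "yaw": 0, "jaw": -1}, {"x": 0, "y": 0, "z": 0.015, "yaw": 0, "jaw": -1}, {"x": 0, "y": 0, "z": 0.015, "yaw": 0, "jaw": -1}])

```text
clock: 11.25
ee_pos: [0.5683, -0.0463, 0.0788]
tool_rot: [[-0.071, 0.997, 0.001], [0.997, 0.071, -0.001], [-0.001, 0.001, -1.0]]
ft_force: [-10.2, 1.8, 40.7]
opening: 0.0003
grasp_force: 20.2
```

Bed 2 is on its stop: 40 N at 0.0788 m, where 0.079 is expected. Die A is next.

Request:
carry_out(moves=[{"x": 0, "y": 0, "z": -0.1, "yaw": 0, "jaw": -1}, {"x": 0, "y": 0, "z": -0.2, "yaw": 0, "jaw": 0}, {"x": -0.1, "y": 0, "z": -0.23, "yaw": 0, "jaw": 1}, {"x": -0.3, "y": 0, "z": -0.23, "yaw": -0.278, "jaw": 1}, {"x": -0.4, "y": 0, "z": -0.23, "yaw": -0.278, "jaw": 1}, {"x": -0.5, "y": 0, "z": -0.23, "yaw": -0.278, "jaw": 1}, {"x": -0.6, "y": 0, "z": -0.23, "yaw": -0.278, "jaw": 1}, {"x": -0.6, "y": 0, "z": -0.23, "yaw": -0.278, "jaw": 1}])

```text
clock: 11.92
ee_pos: [0.5854, -0.2889, 0.1648]
tool_rot: [[-0.284, 0.959, 0.0], [0.959, 0.284, -0.001], [-0.001, 0.0, -1.0]]
ft_force: [1.1, -1.4, 0.6]
opening: 0.0833
grasp_force: 0.0
```

```bash
python3 -c "
from h import *
dice('scene'); dice('top')
plan([.5955,-.350,.12],16.5)"
```

```text
scene [146. 192.] [ 597.8 -350.5] [57.1 54.9] 16.2
at [ 0.5861 -0.2928  0.1648] yang 16.2 -> xyz [-0.1433 -0.0175  0.1127]  yaw -0.006 dist 0.073
```

Request:
carry_out(moves=[{"x": -0.09, "y": -0.0175, "z": 0.0, "yaw": -0.006, "jaw": 1}, {"x": -0.143, "y": -0.0175, "z": 0.06, "yaw": -0.006, "jaw": 1}, {"x": -0.143, "y": -0.0175, "z": 0.14, "yaw": -0.006, "jaw": 1}, {"x": -0.143, "y": -0.0175, "z": 0.22, "yaw": -0.006, "jaw": 1}, {"x": -0.143, "y": -0.0175, "z": 0.3, "yaw": -0.006, "jaw": 1}, {"x": -0.143, "y": -0.0175, "z": 0.348, "yaw": -0.006, "jaw": 1}, {"x": -0.143, "y": -0.0175, "z": 0.348, "yaw": -0.006, "jaw": 1}, {"x": -0.143, "y": -0.0175, "z": 0.348, "yaw": -0.006, "jaw": 1}])

```text
clock: 12.68
ee_pos: [0.5942, -0.3412, 0.0243]
tool_rot: [[-0.29, 0.957, -0.003], [0.957, 0.29, 0.003], [0.003, -0.002, -1.0]]
ft_force: [0.2, -0.6, 0.4]
opening: 0.0854
grasp_force: 0.0
```

Request:
carry_out(moves=[{"x": 0, "y": 0, "z": 0, "yaw": 0, "jaw": -1}, {"x": 0, "y": 0, "z": 0, "yaw": 0, "jaw": -1}, {"x": 0, "y": 0, "z": 0, "yaw": 0, "jaw": -1}, {"x": 0, "y": 0, "z": 0, "yaw": 0, "jaw": -1}, {"x": 0, "y": 0, "z": 0, "yaw": 0, "jaw": -1}])

```text
clock: 13.1
ee_pos: [0.5963, -0.3436, 0.0285]
tool_rot: [[-0.289, 0.957, 0.003], [0.957, 0.289, -0.003], [-0.003, 0.002, -1.0]]
ft_force: [-0.4, 0.5, 6.1]
opening: 0.0554
grasp_force: 44.8
```

Request:
carry_out(moves=[{"x": 0, "y": 0, "z": -0.1, "yaw": 0, "jaw": -1}, {"x": 0, "y": 0, "z": -0.2, "yaw": 0, "jaw": -1}, {"x": 0, "y": 0, "z": -0.28, "yaw": 0, "jaw": -1}, {"x": 0, "y": 0, "z": -0.28, "yaw": 0, "jaw": -1}, {"x": 0, "y": 0, "z": -0.28, "yaw": 0, "jaw": -1}])

```text
clock: 13.52
ee_pos: [0.5963, -0.3436, 0.1411]
tool_rot: [[-0.289, 0.957, 0.005], [0.957, 0.289, -0.004], [-0.005, 0.003, -1.0]]
ft_force: [-0.3, -0.4, -2.0]
opening: 0.0549
grasp_force: 44.2
```

```bash
python3 -c "
from h import *
plan([.5749,-.1314,.12],4)"
```

```text
at [ 0.5963 -0.3436  0.1411] yang 16.8 -> xyz [0.5236 0.1021 0.0506]  yaw 0.285 dist 0.214
```

Request:
carry_out(moves=[{"x": 0.1, "y": 0.02, "z": 0.03, "yaw": 0.1, "jaw": -1}, {"x": 0.2, "y": 0.04, "z": 0.03, "yaw": 0.285, "jaw": -1}, {"x": 0.3, "y": 0.06, "z": 0.03, "yaw": 0.285, "jaw": -1}, {"x": 0.4, "y": 0.08, "z": 0.03, "yaw": 0.285, "jaw": -1}, {"x": 0.5, "y": 0.1, "z": 0.03, "yaw": 0.285, "jaw": -1}, {"x": 0.539, "y": 0.106, "z": 0.03, "yaw": 0.285, "jaw": -1}, {"x": 0.539, "y": 0.106, "z": 0.03, "yaw": 0.285, "jaw": -1}, {"x": 0.539, "y": 0.106, "z": 0.03, "yaw": 0.285, "jaw": -1}])

```text
clock: 14.18
ee_pos: [0.5722, -0.1228, 0.1247]
tool_rot: [[-0.072, 0.997, -0.003], [0.997, 0.072, 0.001], [0.001, -0.003, -1.0]]
ft_force: [-0.5, 0.1, -1.1]
opening: 0.0554
grasp_force: 44.0
```

Request:
carry_out(moves=[{"x": 0, "y": 0, "z": 0.04, "yaw": 0, "jaw": -1}, {"x": 0, "y": 0, "z": 0.07, "yaw": 0, "jaw": -1}, {"x": 0, "y": 0, "z": 0.07, "yaw": 0, "jaw": -1}, {"x": 0, "y": 0, "z": 0.07, "yaw": 0, "jaw": -1}, {"x": 0, "y": 0, "z": 0.07, "yaw": 0, "jaw": -1}])

```text
clock: 14.6
ee_pos: [0.5733, -0.125, 0.0978]
tool_rot: [[-0.068, 0.998, -0.0], [0.998, 0.068, 0.0], [0.0, -0.0, -1.0]]
ft_force: [-0.4, 0.6, -1.7]
opening: 0.0552
grasp_force: 44.0
```

```bash
python3 -c "
from h import *
im,d,K,D,T=cam('top');cv2.imwrite('pics/p3.png',cv2.resize(im[110:230,180:330,::-1],None,fx=4,fy=4,interpolation=cv2.INTER_CUBIC))
plan([.5745,-.1254,.063],4)"
```

```text
at [ 0.5735 -0.1249  0.0982] yang 3.9 -> xyz [-0.0013  0.0023  0.088 ]  yaw -0.002 dist 0.035
```

View pics/p3.png

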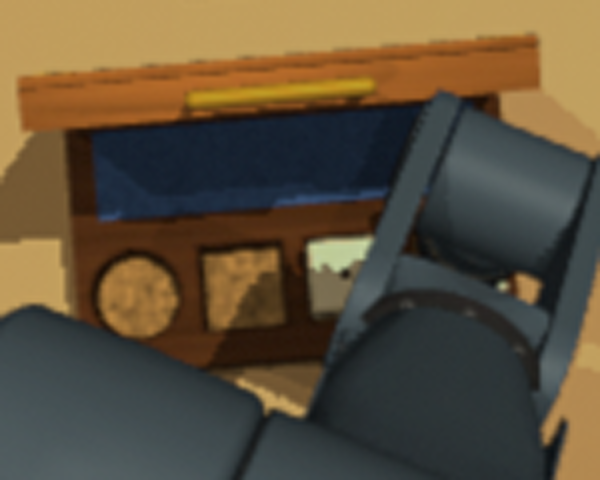

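The first die sits in well 2, at crop (340,275), and the arm holds the second over well 1. I'll lower it.

Request:
carry_out(moves=[{"x": -0.001, "y": 0.002, "z": 0.03, "yaw": 0, "jaw": -1}, {"x": -0.001, "y": 0.002, "z": 0.06, "yaw": 0, "jaw": -1}, {"x": -0.001, "y": 0.002, "z": 0.08, "yaw": 0, "jaw": -1}, {"x": -0.001, "y": 0.002, "z": 0.09, "yaw": 0, "jaw": -1}, {"x": -0.001, "y": 0.002, "z": 0.097, "yaw": 0, "jaw": -1}, {"x": -0.001, "y": 0.002, "z": 0.097, "yaw": 0, "jaw": -1}, {"x": -0.001, "y": 0.002, "z": 0.097, "yaw": 0, "jaw": -1}, {"x": -0.001, "y": 0.002, "z": 0.097, "yaw": 0, "jaw": -1}])

```text
clock: 15.32
ee_pos: [0.5741, -0.1243, 0.059]
tool_rot: [[-0.07, 0.998, 0.0], [0.998, 0.07, 0.0], [0.0, 0.0, -1.0]]
ft_force: [0.7, -0.7, -1.7]
opening: 0.0554
grasp_force: 44.1
```

Request:
carry_out(moves=[{"x": 0, "y": 0, "z": 0.004, "yaw": 0, "jaw": -1}, {"x": 0, "y": 0, "z": 0.007, "yaw": 0, "jaw": -1}, {"x": 0, "y": 0, "z": 0.007, "yaw": 0, "jaw": -1}, {"x": 0, "y": 0, "z": 0.007, "yaw": 0, "jaw": -1}])

```text
clock: 15.65
ee_pos: [0.5743, -0.1243, 0.0573]
tool_rot: [[-0.07, 0.998, 0.001], [0.998, 0.07, -0.0], [-0.0, 0.001, -1.0]]
ft_force: [-1.4, 0.9, 6.2]
opening: 0.0557
grasp_force: 45.0
```

Request:
carry_out(moves=[{"x": 0, "y": 0, "z": 0, "yaw": 0, "jaw": 0.8}, {"x": 0, "y": 0, "z": 0, "yaw": 0, "jaw": 0.8}, {"x": 0, "y": 0, "z": 0, "yaw": 0, "jaw": 0.8}, {"x": 0, "y": 0, "z": -0.05, "yaw": 0, "jaw": 0.8}, {"x": -0.012, "y": 0, "z": -0.12, "yaw": 0, "jaw": 0.8}, {"x": -0.012, "y": 0, "z": -0.12, "yaw": 0, "jaw": -1}, {"x": -0.012, "y": 0, "z": -0.12, "yaw": 0, "jaw": -1}, {"x": -0.012, "y": 0, "z": -0.12, "yaw": 0, "jaw": -1}])

```text
clock: 16.32
ee_pos: [0.5741, -0.1291, 0.1042]
tool_rot: [[-0.07, 0.998, -0.0], [0.998, 0.07, 0.0], [0.0, -0.0, -1.0]]
ft_force: [0.6, 0.2, 0.4]
opening: 0.0417
grasp_force: 0.0
```

Request:
carry_out(moves=[{"x": 0, "y": 0, "z": 0, "yaw": 0, "jaw": -1}, {"x": 0, "y": 0, "z": 0, "yaw": 0, "jaw": -1}, {"x": 0, "y": 0, "z": 0, "yaw": 0, "jaw": -1}, {"x": 0, "y": 0, "z": 0.02, "yaw": 0, "jaw": -1}, {"x": 0, "y": 0, "z": 0.035, "yaw": 0, "jaw": -1}, {"x": 0, "y": 0, "z": 0.045, "yaw": 0, "jaw": -1}, {"x": 0, "y": 0, "z": 0.055, "yaw": 0, "jaw": -1}, {"x": 0, "y": 0, "z": 0.065, "yaw": 0, "jaw": -1}])

```text
clock: 16.98
ee_pos: [0.5738, -0.1289, 0.0788]
tool_rot: [[-0.07, 0.998, -0.002], [0.998, 0.07, 0.001], [0.001, -0.001, -1.0]]
ft_force: [-6.4, 3.9, 50.2]
opening: 0.0001
grasp_force: 28.3
```

Request:
carry_out(moves=[{"x": 0, "y": 0, "z": 0.005, "yaw": 0, "jaw": -1}, {"x": 0, "y": 0, "z": 0.01, "yaw": 0, "jaw": -1}, {"x": 0, "y": 0, "z": 0.013, "yaw": 0, "jaw": -1}, {"x": 0, "y": 0, "z": 0.013, "yaw": 0, "jaw": -1}, {"x": 0, "y": 0, "z": 0.013, "yaw": 0, "jaw": -1}])

```text
clock: 17.4
ee_pos: [0.5741, -0.1289, 0.0789]
tool_rot: [[-0.07, 0.998, 0.0], [0.998, 0.07, -0.001], [-0.001, 0.0, -1.0]]
ft_force: [-10.0, 3.2, 37.2]
opening: 0.0002
grasp_force: 18.8
```

Bed 1 is home too. Now the cup.

Request:
carry_out(moves=[{"x": 0, "y": 0, "z": -0.1, "yaw": 0, "jaw": -1}, {"x": 0, "y": -0.05, "z": -0.2, "yaw": -0.1, "jaw": 0}, {"x": 0.05, "y": -0.15, "z": -0.28, "yaw": -0.25, "jaw": 1}, {"x": 0.15, "y": -0.2, "z": -0.3, "yaw": -0.4, "jaw": 1}, {"x": 0.25, "y": -0.22, "z": -0.3, "yaw": -0.55, "jaw": 1}, {"x": 0.35, "y": -0.22, "z": -0.3, "yaw": -0.7, "jaw": 1}, {"x": 0.45, "y": -0.22, "z": -0.3, "yaw": -0.85, "jaw": 1}, {"x": 0.55, "y": -0.22, "z": -0.3, "yaw": -1, "jaw": 1}])

```text
clock: 18.07
ee_pos: [0.471, 0.0771, 0.1934]
tool_rot: [[-0.757, 0.653, 0.0], [0.653, 0.757, 0.0], [-0.0, 0.0, -1.0]]
ft_force: [0.7, 0.5, -0.2]
opening: 0.0831
grasp_force: 0.0
```

```bash
python3 -c "
from h import *
for n in('scene','top'):
    im,d,K,D,T=cam(n); print(cupfit([cloud(d,K,D,T)]))
plan([.5994,.3384,.15],70)"
```

```text
(array([0.59961413, 0.33780892]), 216, np.float64(0.0009177404154941532))
(array([0.59877605, 0.33952443]), 106, np.float64(0.0007704701719868553))
at [0.4698 0.081  0.1931] yang 49.5 -> xyz [0.1711 0.6998 0.1082]  yaw -0.455 dist 0.291
```

Request:
carry_out(moves=[{"x": 0.025, "y": 0.1, "z": 0, "yaw": -0.1, "jaw": 1}, {"x": 0.05, "y": 0.2, "z": 0, "yaw": -0.2, "jaw": 1}, {"x": 0.075, "y": 0.3, "z": 0, "yaw": -0.3, "jaw": 1}, {"x": 0.1, "y": 0.4, "z": 0, "yaw": -0.455, "jaw": 1}, {"x": 0.122, "y": 0.5, "z": 0, "yaw": -0.455, "jaw": 1}, {"x": 0.147, "y": 0.6, "z": 0.05, "yaw": -0.455, "jaw": 1}, {"x": 0.171, "y": 0.7, "z": 0.1, "yaw": -0.455, "jaw": 1}, {"x": 0.171, "y": 0.7, "z": 0.1, "yaw": -0.455, "jaw": 1}])

```text
clock: 18.83
ee_pos: [0.6051, 0.3357, 0.149]
tool_rot: [[-0.937, 0.349, -0.002], [0.349, 0.937, 0.001], [0.002, 0.0, -1.0]]
ft_force: [0.4, -0.7, -1.9]
opening: 0.0851
grasp_force: 0.0
```

Request:
carry_out(moves=[{"x": 0, "y": 0, "z": 0, "yaw": 0, "jaw": 1}, {"x": 0, "y": 0, "z": 0, "yaw": 0, "jaw": 1}, {"x": 0, "y": 0, "z": 0, "yaw": 0, "jaw": 1}])

```text
clock: 19.08
ee_pos: [0.6038, 0.3302, 0.1535]
tool_rot: [[-0.936, 0.352, -0.001], [0.352, 0.936, -0.001], [0.0, -0.001, -1.0]]
ft_force: [-0.1, -0.7, 0.1]
opening: 0.0857
grasp_force: 0.0
```

```bash
python3 -c "
from h import *
im,d,K,D,T=cam('scene'); print(cupfit([cloud(d,K,D,T)]))
cv2.imwrite('pics/p4.png',cv2.resize(im[140:290,300:440,::-1],None,fx=4,fy=4,interpolation=cv2.INTER_CUBIC))
plan([.5994,.3384,.026],70)"
```

```text
(array([0.59962501, 0.3377634 ]), 215, np.float64(0.0010057072617661923))
at [0.6041 0.3301 0.1541] yang 69.4 -> xyz [0.0183 0.0153 0.3202]  yaw -0.014 dist 0.128
```

View pics/p4.png

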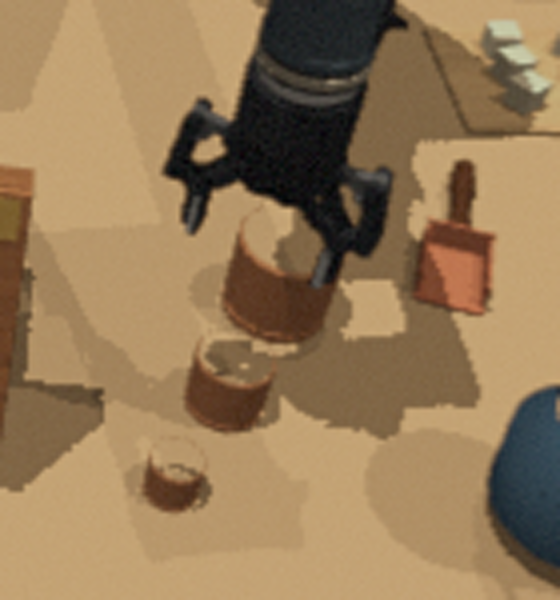

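The open fingers, at crop (195,215) and (325,270), are level above the medium cup at crop (230,380), with the large cup clear behind. I'll descend onto it.

Request:
carry_out(moves=[{"x": 0.018, "y": 0.015, "z": 0.03, "yaw": 0, "jaw": 1}, {"x": 0.018, "y": 0.015, "z": 0.1, "yaw": 0, "jaw": 1}, {"x": 0.018, "y": 0.015, "z": 0.17, "yaw": 0, "jaw": 1}, {"x": 0.018, "y": 0.015, "z": 0.24, "yaw": 0, "jaw": 1}, {"x": 0.018, "y": 0.015, "z": 0.3, "yaw": 0, "jaw": 1}, {"x": 0.018, "y": 0.015, "z": 0.32, "yaw": 0, "jaw": 1}, {"x": 0.018, "y": 0.015, "z": 0.32, "yaw": 0, "jaw": 1}, {"x": 0.018, "y": 0.015, "z": 0.32, "yaw": 0, "jaw": 1}])

```text
clock: 19.8
ee_pos: [0.5996, 0.3399, 0.0258]
tool_rot: [[-0.936, 0.351, 0.0], [0.351, 0.936, 0.0], [-0.0, 0.0, -1.0]]
ft_force: [0.3, -0.4, 0.7]
opening: 0.0854
grasp_force: 0.0
```

Request:
carry_out(moves=[{"x": 0, "y": 0, "z": 0, "yaw": 0, "jaw": 1}, {"x": 0, "y": 0, "z": 0, "yaw": 0, "jaw": 1}, {"x": 0, "y": 0, "z": 0, "yaw": 0, "jaw": -1}, {"x": 0, "y": 0, "z": 0, "yaw": 0, "jaw": -1}, {"x": 0, "y": 0, "z": 0, "yaw": 0, "jaw": -1}, {"x": 0, "y": 0, "z": 0, "yaw": 0, "jaw": -1}, {"x": 0, "y": 0, "z": 0, "yaw": 0, "jaw": -1}])

```text
clock: 20.38
ee_pos: [0.6001, 0.3403, 0.0267]
tool_rot: [[-0.937, 0.351, 0.002], [0.351, 0.937, 0.001], [-0.002, 0.001, -1.0]]
ft_force: [-0.7, -0.2, 5.9]
opening: 0.0583
grasp_force: 44.5
```

Request:
carry_out(moves=[{"x": 0, "y": 0, "z": -0.1, "yaw": 0, "jaw": -1}, {"x": 0, "y": 0, "z": -0.2, "yaw": 0, "jaw": -1}, {"x": 0, "y": 0, "z": -0.28, "yaw": 0, "jaw": -1}, {"x": 0, "y": 0, "z": -0.28, "yaw": 0, "jaw": -1}, {"x": 0, "y": 0, "z": -0.28, "yaw": 0, "jaw": -1}, {"x": 0, "y": 0, "z": -0.28, "yaw": 0, "jaw": -1}])

```text
clock: 20.88
ee_pos: [0.5983, 0.3397, 0.1364]
tool_rot: [[-0.936, 0.351, -0.002], [0.351, 0.936, -0.001], [0.002, -0.001, -1.0]]
ft_force: [0.6, -0.0, -1.5]
opening: 0.0586
grasp_force: 44.3
```

```bash
python3 -c "
from h import *
plan([.5573,.12,.12])"
```

```text
at [0.5983 0.3397 0.1364] yang 69.5 -> xyz [-0.0967 -0.5502  0.0415]  dist 0.224
```

Request:
carry_out(moves=[{"x": -0.018, "y": -0.1, "z": 0.01, "yaw": 0, "jaw": -1}, {"x": -0.036, "y": -0.2, "z": 0.01, "yaw": 0, "jaw": -1}, {"x": -0.054, "y": -0.3, "z": 0.01, "yaw": 0, "jaw": -1}, {"x": -0.072, "y": -0.4, "z": 0.01, "yaw": 0, "jaw": -1}, {"x": -0.09, "y": -0.5, "z": 0.01, "yaw": 0, "jaw": -1}, {"x": -0.097, "y": -0.55, "z": 0.03, "yaw": 0, "jaw": -1}, {"x": -0.097, "y": -0.55, "z": 0.06, "yaw": 0, "jaw": -1}, {"x": -0.097, "y": -0.55, "z": 0.08, "yaw": 0, "jaw": -1}])

```text
clock: 21.55
ee_pos: [0.5563, 0.1186, 0.1027]
tool_rot: [[-0.935, 0.354, -0.006], [0.354, 0.935, -0.0], [0.005, -0.002, -1.0]]
ft_force: [-0.5, 0.3, -1.7]
opening: 0.0585
grasp_force: 44.4
```

Request:
carry_out(moves=[{"x": 0, "y": 0, "z": 0, "yaw": 0, "jaw": -1}, {"x": 0, "y": 0, "z": 0, "yaw": 0, "jaw": -1}, {"x": 0, "y": 0, "z": 0, "yaw": 0, "jaw": -1}, {"x": 0, "y": 0, "z": 0, "yaw": 0, "jaw": -1}])

```text
clock: 21.88
ee_pos: [0.5588, 0.1213, 0.1054]
tool_rot: [[-0.937, 0.349, 0.001], [0.349, 0.937, 0.0], [-0.0, 0.0, -1.0]]
ft_force: [-0.0, 0.1, -0.6]
opening: 0.0586
grasp_force: 44.4
```

```bash
python3 -c "
from h import *
im,d,K,D,T=cam('top');cv2.imwrite('pics/p5.png',cv2.resize(im[110:230,180:330,::-1],None,fx=4,fy=4,interpolation=cv2.INTER_CUBIC))
plan([.5573,.12,.059])"
```

```text
at [0.5589 0.1212 0.1056] yang 69.5 -> xyz [ 0.0027 -0.0043  0.1164]  dist 0.047
```

View pics/p5.png

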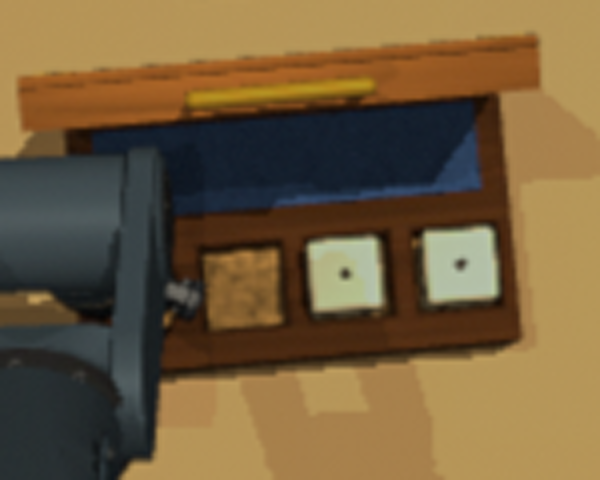

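Both dice sit square in wells 2 and 1, at crop (345,275) and (460,265). Well 3 is empty and the cup is over well 4. I'll lower the cup.

Request:
carry_out(moves=[{"x": 0.003, "y": -0.004, "z": 0.03, "yaw": 0, "jaw": -1}, {"x": 0.003, "y": -0.004, "z": 0.06, "yaw": 0, "jaw": -1}, {"x": 0.003, "y": -0.004, "z": 0.09, "yaw": 0, "jaw": -1}, {"x": 0.003, "y": -0.004, "z": 0.105, "yaw": 0, "jaw": -1}, {"x": 0.003, "y": -0.004, "z": 0.115, "yaw": 0, "jaw": -1}, {"x": 0.003, "y": -0.004, "z": 0.115, "yaw": 0, "jaw": -1}, {"x": 0.003, "y": -0.004, "z": 0.115, "yaw": 0, "jaw": -1}, {"x": 0.003, "y": -0.004, "z": 0.115, "yaw": 0, "jaw": -1}])

```text
clock: 22.6
ee_pos: [0.5573, 0.1193, 0.0596]
tool_rot: [[-0.937, 0.351, 0.001], [0.351, 0.937, -0.0], [-0.001, 0.0, -1.0]]
ft_force: [0.3, -1.4, -1.6]
opening: 0.0585
grasp_force: 44.4
```

Request:
carry_out(moves=[{"x": 0, "y": 0, "z": 0.004, "yaw": 0, "jaw": -1}, {"x": 0, "y": 0, "z": 0.006, "yaw": 0, "jaw": -1}, {"x": 0, "y": 0, "z": 0.006, "yaw": 0, "jaw": -1}, {"x": 0, "y": 0, "z": 0.006, "yaw": 0, "jaw": -1}])

```text
clock: 22.93
ee_pos: [0.5576, 0.1193, 0.058]
tool_rot: [[-0.936, 0.351, 0.002], [0.351, 0.936, 0.0], [-0.002, 0.001, -1.0]]
ft_force: [-0.4, 1.6, 4.5]
opening: 0.0584
grasp_force: 45.0
```

Request:
carry_out(moves=[{"x": 0, "y": 0, "z": 0, "yaw": 0, "jaw": 0.8}, {"x": 0, "y": 0, "z": 0, "yaw": 0, "jaw": 0.8}, {"x": 0, "y": 0, "z": 0, "yaw": 0, "jaw": 0.8}, {"x": 0, "y": 0, "z": -0.05, "yaw": 0, "jaw": 0.8}, {"x": 0, "y": 0, "z": -0.12, "yaw": 0, "jaw": 0.8}, {"x": 0, "y": 0, "z": -0.12, "yaw": 0, "jaw": -1}, {"x": 0, "y": 0, "z": -0.12, "yaw": 0, "jaw": -1}, {"x": 0, "y": 0, "z": -0.12, "yaw": 0, "jaw": -1}])

```text
clock: 23.6
ee_pos: [0.5565, 0.1193, 0.1046]
tool_rot: [[-0.936, 0.351, -0.0], [0.351, 0.936, -0.0], [0.0, -0.0, -1.0]]
ft_force: [0.2, -0.4, -0.2]
opening: 0.0418
grasp_force: 0.0
```

Request:
carry_out(moves=[{"x": 0, "y": 0, "z": 0, "yaw": 0, "jaw": -1}, {"x": 0, "y": 0, "z": 0, "yaw": 0, "jaw": -1}, {"x": 0, "y": 0, "z": 0, "yaw": 0, "jaw": -1}, {"x": 0, "y": 0, "z": 0.02, "yaw": 0, "jaw": -1}, {"x": 0, "y": 0, "z": 0.035, "yaw": 0, "jaw": -1}, {"x": 0, "y": 0, "z": 0.045, "yaw": 0, "jaw": -1}, {"x": 0, "y": 0, "z": 0.055, "yaw": 0, "jaw": -1}, {"x": 0, "y": 0, "z": 0.065, "yaw": 0, "jaw": -1}])

```text
clock: 24.27
ee_pos: [0.5564, 0.1193, 0.0791]
tool_rot: [[-0.937, 0.351, -0.001], [0.351, 0.937, -0.0], [0.001, -0.001, -1.0]]
ft_force: [-2.3, -0.5, 10.6]
opening: -0.0002
grasp_force: 5.0
```

Request:
carry_out(moves=[{"x": 0, "y": 0, "z": 0.005, "yaw": 0, "jaw": -1}, {"x": 0, "y": 0, "z": 0.01, "yaw": 0, "jaw": -1}, {"x": 0, "y": 0, "z": 0.013, "yaw": 0, "jaw": -1}, {"x": 0, "y": 0, "z": 0.013, "yaw": 0, "jaw": -1}, {"x": 0, "y": 0, "z": 0.013, "yaw": 0, "jaw": -1}])

```text
clock: 24.68
ee_pos: [0.5566, 0.1193, 0.0788]
tool_rot: [[-0.937, 0.35, 0.001], [0.35, 0.937, -0.0], [-0.001, -0.0, -1.0]]
ft_force: [-10.0, -1.4, 38.4]
opening: 0.0
grasp_force: 19.1
```

All three beds are on their stops. I'll lift, withdraw towards the robot and check.

Request:
carry_out(moves=[{"x": 0, "y": 0, "z": -0.1, "yaw": 0, "jaw": -1}, {"x": 0, "y": 0, "z": -0.2, "yaw": 0, "jaw": -1}, {"x": 0.08, "y": 0, "z": -0.25, "yaw": 0, "jaw": -1}, {"x": 0.16, "y": 0.06, "z": -0.25, "yaw": 0, "jaw": -1}, {"x": 0.24, "y": 0.12, "z": -0.25, "yaw": 0, "jaw": -1}, {"x": 0.32, "y": 0.2, "z": -0.25, "yaw": 0, "jaw": -1}, {"x": 0.38, "y": 0.28, "z": -0.25, "yaw": 0, "jaw": -1}, {"x": 0.42, "y": 0.36, "z": -0.25, "yaw": 0, "jaw": -1}])

```text
clock: 25.35
ee_pos: [0.4469, 0.3143, 0.1731]
tool_rot: [[-0.937, 0.35, -0.003], [0.35, 0.937, -0.001], [0.003, -0.002, -1.0]]
ft_force: [-0.0, -0.2, -0.3]
opening: 0.0001
grasp_force: 0.0
```

Request:
carry_out(moves=[{"x": 0, "y": 0.1, "z": 0, "yaw": 0, "jaw": -1}, {"x": 0, "y": 0.2, "z": 0, "yaw": 0, "jaw": -1}, {"x": 0, "y": 0.2, "z": 0, "yaw": 0, "jaw": -1}, {"x": 0, "y": 0.2, "z": 0, "yaw": 0, "jaw": -1}])

```text
clock: 25.68
ee_pos: [0.4781, 0.3897, 0.1726]
tool_rot: [[-0.938, 0.348, -0.0], [0.348, 0.938, -0.0], [0.0, -0.0, -1.0]]
ft_force: [-0.6, 0.0, 0.4]
opening: -0.0002
grasp_force: 0.0
```

```bash
python3 - <<'E'
from h import *
a=np.array([np.cos(np.radians(4)),np.sin(np.radians(4))]);b=np.array([-a[1],a[0]]);c=np.array([.606,-.0029]);H=np.array([.7058,.0041])
im,d,K,D,T=cam('top','fin.png'); Q=cloud(d,K,D,T); q=Q.reshape(-1,3);q=q[~np.isnan(q[:,0])]
u=(q[:,:2]-c)@a; w=(q[:,:2]-c)@b
for y in(-.126,-.042,.126):
    k=(abs(u+.04)<.04)&(abs(w-y)<.04)&(q[:,2]>.065)&(q[:,2]<.12)
    print(y,k.sum(),"z",np.median(q[k][:,2]).round(4),"u",np.percentile(u[k],[2,98]).round(4),"w",np.percentile(w[k],[2,98]).round(4))
im,d,K,D,T=cam('scene'); q=cloud(d,K,D,T).reshape(-1,3); q=q[~np.isnan(q[:,0])]; u=(q[:,:2]-H)@a; w=(q[:,:2]-H)@b
k=(abs(w)<.15)&(u>-.06)&(u<.06)&(q[:,2]>.11)&(q[:,2]<.235)
print("lid",90+np.degrees(np.arctan(np.polyfit(q[k][:,2],u[k],1)[0])),env.read_state()["clock"])
cv2.imwrite('pics/fin2.png',cv2.resize(cv2.imread('pics/fin.png')[90:260,60:480],None,fx=1.9,fy=1.9,interpolation=cv2.INTER_CUBIC))
E
```

```text
-0.126 330 z 0.0781 u [-0.0687 -0.0151] w [-0.1519 -0.0984]
-0.042 334 z 0.0777 u [-0.0686 -0.0145] w [-0.0634 -0.0094]
0.126 48 z 0.0771 u [-0.0698 -0.0111] w [0.0969 0.1549]
lid 75.40007319546193 25.7833
```

View pics/fin2.png

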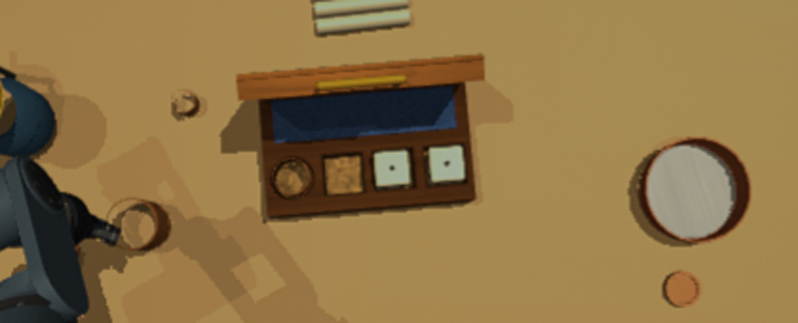

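The final picture shows both dice (crop (392,168) and (447,163)) and the cup (293,178) sunk in their wells. Their tops are at about 78 mm, the lid is at 75.4°, the bystanders are in place and the arm is clear.

```bash
python3 -c "
from bench import workorder
print(workorder.close_job())"
```

```text
the job is handed in; nothing more can be done
None
```

I handed the job in at about 26 s with the lid at about 75.4°, both dice and the cup pressed home in their wells and the bystanders left alone; the third die was absent, and close_job gave no verdict.

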